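# Gather the grinding balls and close the bin

### The job

The washed grinding balls have dried: tilt the drying tray well up by its bar handle so that they all run together in its narrow end (it stays where you leave it), and scoop every ball into the open wooden bin, keeping the fingers off the clean balls. Afterwards lay the scoop back upright on the round bat, let the tray down level again, and shut the bin fully, first the leaf with the rebated edge and last the leaf whose flange laps over it. Leave the timer and the glaze jar where they stand.

Things in the scene. Friction and masses are not known exactly. Their poses are not given: they have to be found in the camera images.
- tray_stand: fixed plywood stand (290x215x12 mm) of the tilting drying tray; origin under the board's middle, z up; x runs level from the tray's broad end (bar handle) to its narrow end, roughly to the robot's left. The tray's hinge axis lies along y at x = 112 mm, z = 24 mm, under the foot of the narrow end
- tray (a joint): tilt of the aluminium tray (rad): 0 = level on its batten, 0.45 = most. Raising the broad end by the handle increases it. The hinge is stiff: the tray stays at whatever tilt it is left (about 10 N up at the handle lifts it, about 4 N down lowers it). Walls are 3 mm thick and stand 34 mm above the floor in the broad part, rising along the taper to 70 mm round the throat
- tray_low (a point): point turning with the tray: on its floor at the foot of the narrow end wall, midway, 6 mm off the hinge axis. x along the floor outwards through that wall, y across, z off the floor. Inside, the tray is a straight throat 82 mm wide from x = -50 to 0 mm, widens evenly to 190 mm at x = -120 and ends at the broad end wall, x = -230
- tray_handle (a point): middle of the tray's bar handle, a round steel bar 12 mm thick, 120 mm long, across the tray (parallel to the hinge), 52 mm outside the broad end wall, 282 mm along the tray from the hinge axis and 30 mm off its plane; 54 mm above the table when level; turns with the tray; about 40 mm free between bar and wall
- scoop: 160 g steel scoop; origin under the middle of its flat floor, z up, x to the open lip 30 mm ahead. Bowl (mm) 74 wide outside, 70 inside, 58 long, floor 2, back 36 high, sides 36 sinking to nothing at the lip. Wooden handle: bar along x, middle 83 behind and 66 above the origin, 16 wide, 22 high, 60 long; grip it from above across its width with 60 N or more. Starts upright, lip away from the robot
- rest_bat: fixed round plywood bat, 222 mm in diameter, 11 mm thick, on which the scoop lies and must lie again; origin under its centre
- bin: fixed open wooden bin for the balls, 170 mm (its x) by 150 mm (its y) by 90 mm high, walls and floor 8 mm; origin under its centre, z up. Two lid leaves are hinged on the top edges of its x sides and stand open; between them the mouth is free from both y sides
- leaf_rebated (a joint): angle (rad) of the leaf with the rebated edge: 0 = shut flat on the bin, 1.57 = upright, 2.0 = most. Hinge axis along the bin's y at its x = -85 mm (nearer the robot), z = 90 mm. 91 mm from hinge to free edge, 150 mm wide, 12 mm thick (top at 102 mm when shut), the last 14 mm cut down on top to a 5 mm tongue. Stays where it is left (2 N at its edge moves it)
- leaf_flanged (a joint): angle (rad) of the leaf with the flange: 0 = shut, 1.57 = upright, 2.0 = most. Hinge axis along the bin's y at its x = +85 mm (away from the robot), z = 90 mm; size and stiffness as the other leaf. Its last 14 mm is a 5 mm flange at the top, which lies over the other's tongue when both are shut; if this leaf is shut first the other cannot shut
- timer: round kitchen timer, 63 mm wide, 43 mm high, bystander; origin under its centre
- glaze_jar: small plastic glaze jar with a black lid, 51 mm wide, 60 mm high, bystander; origin under its centre
- ball1: white glazed porcelain grinding ball, 22 mm in diameter, about 15 g, slippery; origin at its centre; it does not roll of itself on a level surface; absent (None) in some starts
- ball2: white glazed porcelain grinding ball, 22 mm in diameter, about 15 g, slippery; origin at its centre; it does not roll of itself on a level surface; absent (None) in some starts
- ball3: white glazed porcelain grinding ball, 22 mm in diameter, about 15 g, slippery; origin at its centre; it does not roll of itself on a level surface; absent (None) in some starts
- ball4: white glazed porcelain grinding ball, 22 mm in diameter, about 15 g, slippery; origin at its centre; it does not roll of itself on a level surface; absent (None) in some starts
- ball5: white glazed porcelain grinding ball, 22 mm in diameter, about 15 g, slippery; origin at its centre; it does not roll of itself on a level surface; absent (None) in some starts
- ball6: white glazed porcelain grinding ball, 22 mm in diameter, about 15 g, slippery; origin at its centre; it does not roll of itself on a level surface; absent (None) in some starts
- ball7: white glazed porcelain grinding ball, 22 mm in diameter, about 15 g, slippery; origin at its centre; it does not roll of itself on a level surface; absent (None) in some starts
- ball8: white glazed porcelain grinding ball, 22 mm in diameter, about 15 g, slippery; origin at its centre; it does not roll of itself on a level surface; absent (None) in some starts
- ball9: white glazed porcelain grinding ball, 22 mm in diameter, about 15 g, slippery; origin at its centre; it does not roll of itself on a level surface; absent (None) in some starts
- ball10: white glazed porcelain grinding ball, 22 mm in diameter, about 15 g, slippery; origin at its centre; it does not roll of itself on a level surface; absent (None) in some starts

How it is judged:
On the way, in this order (a step that is already met when the one before it is completed fails the run):
1. the tray is tilted well up (over 0.2 rad) and all balls have run down to its narrow end (value of joint tray above 0.2 rad and x of each of ball1, ball2, ball3, ball4, ball5, ball6, ball7, ball8, ball9, ball10 in the frame of tray_low above -0.13 m), for 0.3 s.
2. every ball is in the bin (x of ball1 in the frame of bin between -0.078 and 0.078 m and y of ball1 in the frame of bin between -0.068 and 0.068 m and z of ball1 in the frame of bin between 0 and 0.088 m and x of ball2 in the frame of bin between -0.078 and 0.078 m and y of ball2 in the frame of bin between -0.068 and 0.068 m and z of ball2 in the frame of bin between 0 and 0.088 m and x of ball3 in the frame of bin between -0.078 and 0.078 m and y of ball3 in the frame of bin between -0.068 and 0.068 m and z of ball3 in the frame of bin between 0 and 0.088 m and x of ball4 in the frame of bin between -0.078 and 0.078 m and y of ball4 in the frame of bin between -0.068 and 0.068 m and z of ball4 in the frame of bin between 0 and 0.088 m and x of ball5 in the frame of bin between -0.078 and 0.078 m and y of ball5 in the frame of bin between -0.068 and 0.068 m and z of ball5 in the frame of bin between 0 and 0.088 m and x of ball6 in the frame of bin between -0.078 and 0.078 m and y of ball6 in the frame of bin between -0.068 and 0.068 m and z of ball6 in the frame of bin between 0 and 0.088 m and x of ball7 in the frame of bin between -0.078 and 0.078 m and y of ball7 in the frame of bin between -0.068 and 0.068 m and z of ball7 in the frame of bin between 0 and 0.088 m and x of ball8 in the frame of bin between -0.078 and 0.078 m and y of ball8 in the frame of bin between -0.068 and 0.068 m and z of ball8 in the frame of bin between 0 and 0.088 m and x of ball9 in the frame of bin between -0.078 and 0.078 m and y of ball9 in the frame of bin between -0.068 and 0.068 m and z of ball9 in the frame of bin between 0 and 0.088 m and x of ball10 in the frame of bin between -0.078 and 0.078 m and y of ball10 in the frame of bin between -0.068 and 0.068 m and z of ball10 in the frame of bin between 0 and 0.088 m), for 0.3 s.
3. the rebated leaf is shut while the flanged leaf is still open (value of joint leaf_rebated below 0.04 rad and value of joint leaf_flanged above 0.3 rad), for 0.2 s.
4. the flanged leaf is shut over it (value of joint each of leaf_rebated, leaf_flanged below 0.04 rad), for 0.2 s.
At the end, for the whole second after the job is handed in: every ball lies inside the bin, both leaves are shut (within 0.04 rad), the tray is level (within 0.04 rad), and the scoop rests upright (within 0.15 rad) on the round bat, its origin within 100 mm of the bat's centre (all of step 2 and all of step 4 and value of joint tray below 0.04 rad and horizontal distance between scoop and rest_bat below 0.1 m and angle between scoop's own z axis and vertical below 0.15 rad and height (world z) of scoop below 0.02 m and linear speed of scoop below 0.03 m/s); the robot touches nothing.
It fails at once if the fingers touch a ball (contact force between the fingers and ball1 above 0.5 N or contact force between the fingers and ball2 above 0.5 N or contact force between the fingers and ball3 above 0.5 N or contact force between the fingers and ball4 above 0.5 N or contact force between the fingers and ball5 above 0.5 N or contact force between the fingers and ball6 above 0.5 N or contact force between the fingers and ball7 above 0.5 N or contact force between the fingers and ball8 above 0.5 N or contact force between the fingers and ball9 above 0.5 N or contact force between the fingers and ball10 above 0.5 N).
It fails at once if the timer or the glaze jar is shifted by more than 30 mm (distance of any of timer, glaze_jar from where it was at the start of the episode above 0.03 m).
Of ball1, ball2, ball3, ball4, ball5, ball6, ball7, ball8, ball9, ball10 only 6 to 10 are there at a start; the rules pass over those that are not, and their reading is None.
At some moment in a run one of scoop may be knocked a few centimetres aside while the robot is not near it.
It also fails if it takes over 210 s, if anything falls off the work surface, if the arm or the gripper's body presses on something with over 40 N, if the wrist force passes 120 N, or if a joint passes its speed limit or range.

### The arm

A 6-joint arm with a two-finger parallel gripper is mounted at the origin on a cart in front of the work surface, level with it; the furniture and walls round the work are solid. World frame = base frame: x ahead of the robot, y to its left, z up, the work surface at z = 0. Lengths are in m, angles in rad, forces in N, time in s.
With the tool pointing down it reaches from about 0.425 to 0.925 m from the base axis. Payload 12.5 kg.
Tool frame: the origin (TCP) lies midway between the tips of the shut fingers; the grasp point (between the pads) lies 19 mm behind it (bot.grasp_offset is the distance from the TCP to the grasp point, in m); z points along the fingers, y is the line along which they close (so a half turn about z gives the same grasp; the last joint's range is limited). The gripper opens to 85 mm and grips with 20 to 120 N. Pads are 22 mm wide; open, the fingers measure 114 mm over their backs; the gripper's body (76 mm by 85 mm) begins 54 mm behind the grasp point. The pads swing forward as they close: fully open they stand 13 mm farther back than shut.
Start: joints at [-1.323, 0.491, 1.559, -0, 1.092, -0.106], TCP at [0.217, -0.586, 0.231] pointing down, gripper open.
Joint ranges: [-3.1, 3.1], [-0.84, 2.19], [0.05, 2.79], [-1.13, 4.28], [0.06, 2.93], [-2.69, 2.69]. Speed limits (rad/s): [2.22, 2.22, 2.79, 3.14, 3.14, 3.14].

### API

Orientations are given as a unit quaternion [w, x, y, z].
In Python, from plant import bot, viewer gives the robot as it stands. The module is installed in compiled form; this text tells all that it offers.
- The arm moves only by the tool move_arm, never from a script. Its arguments are lists of equal length, an entry for each row: "slide": the shift along the tool's x, y, z in m, a list of three; "rot": the turn, a rotation vector about the tool's x, y, z in degrees, a list of three; "fingers": the closure in counts, from 0 (fully open) to 255 (shut). A call has 1 to 12 rows; each row is the pose to reach, as a shift and turn from the pose commanded when the call began, along the tool's axes at that moment; what a row does not reach only later rows make up. A row lasts 1/12 s, in which the tool goes at most 41.7 mm and 7.16 degrees, less where a joint would pass 70% of its speed; a pose out of reach is approached as far as the arm can. A call with a gripper value outside its range is refused whole. The fingers move at their own pace and stop on an object; "squeeze" is the grip in N (left out, the last holds). Time passes only in rows, so rows that repeat a pose let the fingers close. It gives the time, the measured TCP pose, the force, the opening and the grip force at its end, in the units of the state.
- bot.observe(): the state, without advancing time (a new reading comes with each control period).
- viewer.get_image(name): name is "scene" or "top"; returns a dict with "pixels" (420x560x3 uint8, red, green, blue), "depth" (420x560 float32, m along the optical axis (not along the pixel's ray), 0 where there is no reading), "vertical_fov" (degrees; the focal length in pixels is half the picture's height over the tangent of half this angle, whatever the lens; pixels are square), "cx", "cy" (the principal point, pixels), "distortion" ([k1, k2, p1, p2, k3] as OpenCV has them; the pictures are not rectified), "origin" and "attitude" of the camera in the world. Camera axes: x right, y up, looking along -z (the intrinsics and any distortion apply to the point x, -y, -z); pixel columns grow to the right and rows downward; lengths in m; the calibration is good to about 2 mm. A picture is of the moment at which its call begins.
- bot.sign_off(): hands the job in; it is judged then, once.
Trained networks look in the newest picture that a camera, given by its name, has taken for a name from the list of things; names that differ only in an ending like _2 or _b are one class to them, and where a whole thing is asked for, a point or a joint stands for the part that bears it (a point fixed in the world has none). Each returns a list of dicts, best first, with "conf" (0 to 1); they miss things now and then, are a little off and sometimes report something else, mostly with a low value. They report only what shows in the picture. A call takes as long as a camera call.
- viewer.regions_of(camera, target): "mask" (420x560 bool, what is visible of it) and "at" ([column, row] in pixels, amid what is visible of it).
The state is a dict: "time": time; "joint_pos": joint angles; "dq": joint speeds; "joint_torque": joint torques, N m; "tcp_pos": TCP position; "ee_rot": TCP orientation; "force": force on the tool from outside, world axes, zero at the start; "wrist_torque": the same for the moment, N m; "opening": finger opening in m; "finger_force": force on a finger pad.
Only numpy, scipy, OpenCV 4.12 (cv2) and the standard library are available. Lean on these libraries where they do the work, as an engineer would, in place of code of your own. Each camera call takes 0.05 s, during which the arm holds its last target. There are 200 camera calls.

## Working session

There is one attempt and no reset: what is moved stays moved. The work goes in short steps, Python scripts to look and compute and a tool call to move; the robot and the scene stay as the last step left them, time stands still between calls to the robot, and variables do not carry over. Pictures are saved under pics/ and viewed, at most 14 in all, crops included, and the job is handed in when it is done.

Besides the shell and the picture viewer there is one more tool, called after "Request:" as name(argument=value, ...), one argument or row to a line, values as JSON. move_arm: Moves the arm, as the interface text tells. Its arguments: {"type":"object","properties":{"slide":{"type":"array","items":{"type":"array","items":{"type":"number"}}},"rot":{"type":"array","items":{"type":"array","items":{"type":"number"}}},"fingers":{"type":"array","items":{"type":"number"}},"squeeze":{"type":"number"}},"required":["slide","rot","fingers"]}

```bash
mkdir -p pics; cat > h.py <<'E'
import numpy as np, cv2
from scipy.spatial.transform import Rotation as R
from plant import bot, viewer
def Rq(q): return R.from_quat([q[1],q[2],q[3],q[0]])
def att(a):
    a=np.array(a); return a if a.shape==(3,3) else Rq(a).as_matrix()
def pts(im,uv,d=None):
    uv=np.asarray(uv,float).reshape(-1,2)
    f=im["pixels"].shape[0]/2/np.tan(np.radians(im["vertical_fov"])/2)
    K=np.array([[f,0,im["cx"]],[0,f,im["cy"]],[0,0,1]])
    n=cv2.undistortPoints(uv.reshape(-1,1,2),K,np.array(im["distortion"],float)).reshape(-1,2)
    if d is None: d=im["depth"][uv[:,1].astype(int),uv[:,0].astype(int)]
    c=np.stack([n[:,0]*d,-n[:,1]*d,-d],1)
    return c@att(im["attitude"]).T+np.array(im["origin"])
def cloud(im,mask):
    v,u=np.nonzero(mask&(im["depth"]>0)); return pts(im,np.stack([u,v],1))
def save(im,name): cv2.imwrite("pics/"+name,im["pixels"][:,:,::-1])
def tomove(p,q=None):
    s=bot.observe(); Rt=Rq(s["ee_rot"]); return Rt.inv().apply(np.array(p)-s["tcp_pos"])
E
cat > a.py <<'E'
from h import *
np.set_printoptions(precision=3,suppress=True)
for c in ["scene","top"]:
    im=viewer.get_image(c); save(im,c+"0.png"); print(c,im["origin"],im["vertical_fov"])
    for n in ["tray_stand","tray","scoop","rest_bat","bin","leaf_rebated","leaf_flanged","timer","glaze_jar","ball1"]:
        for r in viewer.regions_of(c,n)[:(12 if n=="ball1" else 2)]:
            P=cloud(im,r["mask"]); 
            if len(P): print(n,round(r["conf"],2),np.array(r["at"]),np.median(P,0),np.percentile(P,2,axis=0),np.percentile(P,98,axis=0))
print(bot.observe())
E
python3 a.py
```

```text
scene [-0.294  0.924  1.128] 42.747741601530116
tray_stand 0.6 [291.1 231.5] [0.498 0.082 0.031] [ 0.415 -0.098  0.007] [0.622 0.203 0.099]
tray 0.82 [294.5 217.1] [0.52  0.035 0.044] [ 0.426 -0.105  0.023] [0.624 0.18  0.101]
scoop 0.67 [326.4 166. ] [ 0.631 -0.207  0.037] [ 0.548 -0.261  0.01 ] [ 0.683 -0.185  0.09 ]
rest_bat 0.85 [319.  178.9] [ 0.639 -0.203  0.011] [ 0.542 -0.316  0.003] [ 0.749 -0.112  0.019]
bin 0.76 [205.7 287.8] [0.491 0.418 0.074] [0.327 0.342 0.004] [0.562 0.495 0.176]
leaf_rebated 0.78 [245.4 299.7] [0.334 0.413 0.154] [0.322 0.333 0.089] [0.353 0.481 0.178]
leaf_flanged 0.95 [185.4 255.3] [0.545 0.426 0.138] [0.529 0.348 0.005] [0.604 0.497 0.178]
timer 0.81 [259.7 196.6] [0.691 0.032 0.024] [ 0.671 -0.     0.004] [0.724 0.052 0.046]
glaze_jar 0.54 [215.7 237.1] [0.619 0.278 0.055] [0.611 0.258 0.008] [0.657 0.294 0.065]
glaze_jar 0.24 [303.6 215.8] [0.524 0.023 0.045] [0.518 0.015 0.031] [0.536 0.031 0.054]
ball1 0.61 [297.6 199.4] [0.566 0.009 0.047] [ 0.557 -0.002  0.033] [0.575 0.018 0.053]
ball1 0.57 [317.7 223.6] [0.46  0.008 0.047] [ 0.452 -0.003  
[... 1705 characters left out ...]
 [0.551 0.419 0.149] [0.535 0.349 0.095] [0.57  0.493 0.178]
ball1 0.43 [297.6 239.3] [0.473 0.044 0.049] [0.463 0.036 0.031] [0.481 0.054 0.054]
ball1 0.41 [324.9 200.2] [ 0.58  -0.032  0.05 ] [ 0.573 -0.038  0.045] [ 0.589 -0.025  0.054]
{'time': 1.1, 'joint_pos': array([-1.323,  0.491,  1.559,  0.   ,  1.092, -0.106]), 'dq': array([-0.   ,  0.001,  0.   ,  0.   , -0.   , -0.001]), 'joint_torque': array([  0.002, -61.828, -26.185,  -0.   ,   0.   ,  -0.   ]), 'tcp_pos': array([ 0.217, -0.586,  0.231]), 'ee_rot': array([0.   , 0.984, 0.176, 0.   ]), 'force': array([-0.139, -0.174, -0.447]), 'wrist_torque': array([ 0.01 ,  0.036, -0.01 ]), 'finger_force': 0.0, 'opening': 0.08562850667006117}
```

View pics/top0.png

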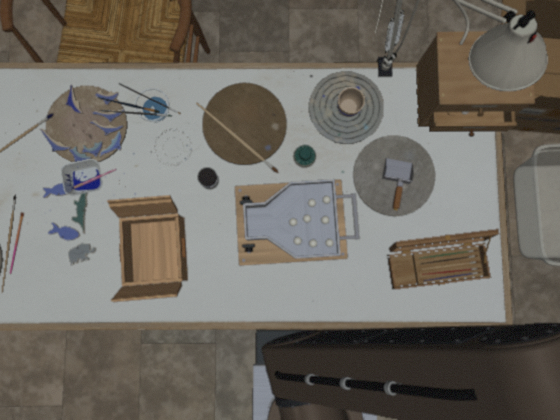

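```bash
cat > b.py <<'E'
from h import *
np.set_printoptions(precision=4,suppress=True)
im=viewer.get_image("top")
v,u=np.mgrid[0:420,0:560]; P=pts(im,np.stack([u.ravel(),v.ravel()],1)); P[im["depth"].ravel()<=0]=np.nan
def box(l,h): return P[np.all((P>l)&(P<h),1)]
def rect(Q,n):
    r=cv2.minAreaRect(Q[:,:2].astype(np.float32)); print(n,len(Q),r)
# stand board z~12mm
m=viewer.regions_of("top","tray_stand")[0]["mask"]; Q=cloud(im,m); rect(Q,"stand")
h=box([.38,-.2,.04],[.65,-.08,.07]); print("handle",h.min(0),h.max(0)); rect(h,"handle"); print(np.polyfit(h[:,0],h[:,1],1))
w=Q[Q[:,2]>.08]; rect(w,"throat top")
bb=box([.3,.3,.08],[.62,.52,.096]); rect(bb,"bin rim")
for n in ["leaf_rebated","leaf_flanged"]:
    L=cloud(im,viewer.regions_of("top",n)[0]["mask"]); t=L[L[:,2]>.165]; print(n,np.median(t,0),L[:,2].max()); rect(t,n)
    lo=L[(L[:,2]>.1)&(L[:,2]<.12)]; print(np.median(lo,0) if len(lo) else 0)
b=box([.5,-.35,.007],[.8,-.08,.015]); print("bat",cv2.minEnclosingCircle(b[:,:2].astype(np.float32)))
S=box([.5,-.35,.06],[.8,-.08,.1]); rect(S,"scoop handle"); print(S.mean(0),S.max(0))
S=box([.5,-.35,.025],[.8,-.08,.06]); rect(S,"scoop mid")
E
python3 b.py
```

```text
stand 8443 ((0.5273410081863403, 0.04772171378135681), (0.21567097306251526, 0.3172256648540497), 3.36749005317688)
handle [ 0.4267 -0.1998  0.0409] [ 0.6489 -0.0805  0.0679]
handle 300 ((0.5379729866981506, -0.1400918811559677), (0.11878706514835358, 0.22215153276920319), 89.79631805419922)
[ 0.0884 -0.1582]
throat top 273 ((0.5213801264762878, 0.12910203635692596), (0.15646207332611084, 0.10233704745769501), 3.414187431335449)
bin rim 980 ((0.4531010389328003, 0.41462138295173645), (0.18815860152244568, 0.1509016901254654), 4.666895389556885)
leaf_rebated [0.3353 0.4054 0.1734] 0.18182159736688863
leaf_rebated 233 ((0.3355635404586792, 0.4056573510169983), (0.008782180957496166, 0.14797401428222656), 4.226396083831787)
[0.3565 0.4026 0.1105]
leaf_flanged [0.5639 0.423  0.1717] 0.1800973320352337
leaf_flanged 241 ((0.5613692998886108, 0.42233923077583313), (0.015812434256076813, 0.14681077003479004), 4.722456455230713)
[0.5406 0.42   0.1104]
bat ((0.6387770175933838, -0.20722608268260956), 0.18259692192077637)
scoop handle 1391 ((0.6501275897026062, -0.21511821448802948), (0.2998550534248352, 0.2700188457965851), 0.07382383197546005)
[ 0.7313 -0.17    0.0843] [ 0.8    -0.08    0.0999]
scoop mid 304 ((0.6451899409294128, -0.20617002248764038), (0.09910185635089874, 0.34978699684143066), 44.4325065612793)
```

The top view shows the tray at (290,220) with about 8 balls lying at (293–329, 200–243). The scoop is at (398,175) on its bat, and the bin is at (150,250) with both leaves open. The jar is at (208,178), the timer at (304,156), and the tray's narrow end points left (+y). Next I'll refine the poses from the masks.

```bash
cat > c.py <<'E'
from h import *
np.set_printoptions(precision=4,suppress=True)
im=viewer.get_image("top")
M=lambda n:viewer.regions_of("top",n)[0]["mask"]
def rect(Q,n):
    r=cv2.minAreaRect(Q[:,:2].astype(np.float32)); print(n,len(Q),np.array(r[0]),np.array(r[1]),round(r[2],2))
def clean(m,k=3): 
    m=cv2.morphologyEx(m.astype(np.uint8),cv2.MORPH_OPEN,np.ones((k,k))); return m>0
Q=cloud(im,M("tray_stand")); b=Q[(Q[:,2]>.006)&(Q[:,2]<.018)&(Q[:,1]>-.099+0)]; rect(b,"board")
h=Q[(Q[:,2]>.035)&(Q[:,1]<-.085)]; 
if len(h): rect(h,"handle"); print(h.mean(0))
print(Q[:,1].min())
v,u=np.mgrid[185:250,335:365]; uv=np.stack([u.ravel(),v.ravel()],1); H=pts(im,uv); H=H[(H[:,2]>.04)&(H[:,2]<.075)&(H[:,1]<-.10)]; print("bar",len(H),H.min(0),H.max(0)); rect(H,"bar")
S=cloud(im,M("scoop")); g=S[S[:,2]>.06]; rect(g,"grip"); print(g.mean(0)); rect(S[S[:,2]<.06],"bowl")
B=cloud(im,M("rest_bat")|M("scoop")); B=B[(B[:,2]<.02)&(B[:,2]>.006)]; print("bat",cv2.minEnclosingCircle(B[:,:2].astype(np.float32)))
N=cloud(im,M("bin")); r=N[(N[:,2]>.082)&(N[:,2]<.097)]; rect(r,"rim"); f=N[N[:,2]<.03];rect(f[f[:,2]>.004],"binfloor"); print(np.median(f,0))
E
python3 c.py
```

```text
board 2485 [0.5262 0.0611] [0.2146 0.2903] 3.39
handle 247 [ 0.536  -0.0995] [0.1173 0.027 ] 0.1
[ 0.5332 -0.1026  0.058 ]
-0.12081292362952188
bar 192 [ 0.4773 -0.1131  0.049 ] [ 0.5954 -0.1     0.065 ]
bar 192 [ 0.5363 -0.1064] [0.1181 0.013 ] 0.26
grip 173 [ 0.592 -0.214] [0.0171 0.0825] 79.81
[ 0.586  -0.2115  0.085 ]
bowl 564 [ 0.6436 -0.2234] [0.0736 0.1014] 75.78
bat ((0.6518137454986572, -0.21946722269058228), 0.11103303730487823)
rim 959 [0.4495 0.4148] [0.1957 0.1507] 4.69
binfloor 2643 [0.4329 0.4389] [0.2252 0.2029] 3.51
[0.4483 0.4249 0.0079]
```

```bash
cat > plan.py <<'E'
from h import *
import sys, json
def Rt(yaw,pitch=0,lean=0):  # deg; scoop-like frame: x heading yaw, pitch nose-down, lean about own x
    return R.from_euler("ZYX",[yaw,pitch,lean],degrees=True)*R.from_euler("x",180,degrees=True)
def plan(wps):
    "wps: (x,y,z,yaw,pitch,lean); all relative to current pose; prints rows"
    s=bot.observe(); R0=Rq(s["ee_rot"]); p0=np.array(s["tcp_pos"])
    e=(R0*R.from_euler("x",180,degrees=True).inv()).as_euler("ZYX",degrees=True)
    print("t",s["time"],"p",p0.round(4),"ypl",e.round(2),"open",round(s["opening"],4),"F",np.round(s["force"],1))
    S=[];O=[]
    for w in wps:
        w=list(w)+[0]*(6-len(w))
        S.append(R0.inv().apply(np.array(w[:3])-p0).round(3).tolist())
        O.append((R0.inv()*Rt(*w[3:])).as_rotvec(degrees=True).round(1).tolist())
    for a,b in zip(S,O): print("slide",a,"rot",b)
ex=np.array([-.0591,.9983,0]);hinge=np.array([.5196,.1729,.024])
def tray(x,z,t,y=0): # tray-plane coords from hinge (x toward narrow end, z off), tilt t
    c,s_=np.cos(t),np.sin(t)   # raising broad end: x rotates nose-down
    return hinge+ex*(x*c+z*s_)+np.array([0,0,z*c-x*s_])+y*np.array([-.9983,-.0591,0])
E
python3 -c "
from plan import *
plan([(.536,-.107,.26,3.4),(.536,-.107,.12,3.4),(.536,-.107,.036,3.4)])
print(tray(-.282,.03,0))"
```

```text
t 1.6 p [ 0.2166 -0.5863  0.2313] ypl [ 2.027e+01  0.000e+00 -1.000e-02] open 0.0852 F [-0.4  0.5  0.6]
slide [0.466, -0.339, -0.029] rot [0.0, -0.0, 16.9]
slide [0.466, -0.339, 0.111] rot [0.0, -0.0, 16.9]
slide [0.466, -0.339, 0.195] rot [0.0, -0.0, 16.9]
[ 0.5362662 -0.1086206  0.054    ]
```

Request:
move_arm(
  slide=[
    [0,0,-0.03],
    [0.466,-0.339,-0.03],
    [0.466,-0.339,-0.03],
    [0.466,-0.339,-0.03],
    [0.466,-0.339,-0.03],
    [0.466,-0.339,-0.03],
    [0.466,-0.339,-0.03],
    [0.466,-0.339,-0.03],
    [0.466,-0.339,-0.03],
    [0.466,-0.339,-0.03],
    [0.466,-0.339,-0.03],
    [0.466,-0.339,-0.03],
  ],
  rot=[
    [0,0,0],
    [0,0,16.9],
    [0,0,16.9],
    [0,0,16.9],
    [0,0,16.9],
    [0,0,16.9],
    [0,0,16.9],
    [0,0,16.9],
    [0,0,16.9],
    [0,0,16.9],
    [0,0,16.9],
    [0,0,16.9],
  ],
  fingers=[110,110,110,110,110,110,110,110,110,110,110,110],
  squeeze=80,
)

```text
time: 2.6
tcp_pos: [0.4716, -0.2031, 0.2616]
ee_rot: [0.0, 1.0, 0.029, 0.0]
force: [0.5, 0.0, 0.5]
opening: 0.0487
finger_force: 0.0
```

```bash
python3 -c "
from plan import *
plan([(.536,-.107,.26,3.4),(.536,-.107,.12,3.4),(.536,-.107,.036,3.4)])"
```

```text
t 2.6 p [ 0.4716 -0.2031  0.2616] ypl [ 3.37 -0.03 -0.02] open 0.0487 F [0.5 0.  0.5]
slide [0.07, -0.092, 0.002] rot [0.0, -0.0, -0.0]
slide [0.07, -0.092, 0.142] rot [0.0, -0.0, -0.0]
slide [0.07, -0.092, 0.226] rot [0.0, -0.0, -0.0]
```

Request:
move_arm(
  slide=[
    [0.07,-0.092,0],
    [0.07,-0.092,0],
    [0.07,-0.092,0],
    [0.07,-0.092,0],
    [0.07,-0.092,0.04],
    [0.07,-0.092,0.08],
    [0.07,-0.092,0.12],
    [0.07,-0.092,0.15],
    [0.07,-0.092,0.18],
    [0.07,-0.092,0.205],
    [0.07,-0.092,0.226],
    [0.07,-0.092,0.226],
  ],
  rot=[
    [0,0,0],
    [0,0,0],
    [0,0,0],
    [0,0,0],
    [0,0,0],
    [0,0,0],
    [0,0,0],
    [0,0,0],
    [0,0,0],
    [0,0,0],
    [0,0,0],
    [0,0,0],
  ],
  fingers=[110,110,110,110,110,110,110,110,110,110,110,110],
)

```text
time: 3.6
tcp_pos: [0.5336, -0.1089, 0.0319]
ee_rot: [-0.001, 1.0, 0.029, -0.003]
force: [-1.0, 0.7, -1.0]
opening: 0.0485
finger_force: 0.0
```

Request:
move_arm(
  slide=[
    [0,0,0],
    [0,0,0],
    [0,0,0],
    [0,0,0],
    [0,0,0],
    [0,0,0],
    [0,0,0],
    [0,0,0],
  ],
  rot=[
    [0,0,0],
    [0,0,0],
    [0,0,0],
    [0,0,0],
    [0,0,0],
    [0,0,0],
    [0,0,0],
    [0,0,0],
  ],
  fingers=[255,255,255,255,255,255,255,255],
  squeeze=60,
)

```text
time: 4.27
tcp_pos: [0.5357, -0.1075, 0.037]
ee_rot: [-0.0, 1.0, 0.029, 0.001]
force: [2.5, 15.6, 3.6]
opening: 0.0099
finger_force: 58.4
```

```bash
python3 -c "
from plan import *
p=np.array(bot.observe()['tcp_pos']); d=p-tray(-.282,.03,0); print(d)
plan([tuple(tray(-.282,.03,t)+d)+(3.4,) for t in np.arange(1,13)*.42/12])"
```

```text
[-0.00053734  0.00116121 -0.01704179]
t 4.2667 p [ 0.5357 -0.1075  0.037 ] ypl [ 3.37 -0.1   0.05] open 0.0099 F [ 2.5 15.6  3.6]
slide [0.0, -0.001, -0.01] rot [-0.0, -0.1, -0.0]
slide [0.0, -0.003, -0.02] rot [-0.0, -0.1, -0.0]
slide [0.0, -0.005, -0.029] rot [-0.0, -0.1, -0.0]
slide [0.0, -0.007, -0.039] rot [-0.0, -0.1, -0.0]
slide [0.0, -0.01, -0.049] rot [-0.0, -0.1, -0.0]
slide [0.0, -0.012, -0.058] rot [-0.0, -0.1, -0.0]
slide [0.0, -0.016, -0.067] rot [-0.0, -0.1, -0.0]
slide [0.0, -0.019, -0.077] rot [-0.0, -0.1, -0.0]
slide [0.0, -0.023, -0.086] rot [-0.0, -0.1, -0.0]
slide [0.0, -0.027, -0.095] rot [-0.0, -0.1, -0.0]
slide [0.0, -0.032, -0.104] rot [-0.0, -0.1, -0.0]
slide [0.0, -0.037, -0.112] rot [-0.0, -0.1, -0.0]
```

Request:
move_arm(
  slide=[
    [0,0.001,-0.01],
    [0,-0.001,-0.02],
    [0,-0.003,-0.029],
    [0,-0.005,-0.039],
    [0,-0.008,-0.049],
    [0,-0.011,-0.058],
    [0,-0.015,-0.067],
    [0,-0.018,-0.077],
    [0,-0.022,-0.086],
    [0,-0.026,-0.095],
    [0,-0.031,-0.104],
    [0,-0.031,-0.104],
  ],
  rot=[
    [0,0,0],
    [0,0,0],
    [0,0,0],
    [0,0,0],
    [0,0,0],
    [0,0,0],
    [0,0,0],
    [0,0,0],
    [0,0,0],
    [0,0,0],
    [0,0,0],
    [0,0,0],
  ],
  fingers=[255,255,255,255,255,255,255,255,255,255,255,255],
)

```text
time: 5.27
tcp_pos: [0.5336, -0.0763, 0.1412]
ee_rot: [-0.0, 1.0, 0.03, 0.001]
force: [1.2, 10.5, -2.1]
opening: 0.0099
finger_force: 59.8
```

Request:
move_arm(
  slide=[
    [0,0,0],
    [0,0,0],
    [0,0,0],
    [0,0,0],
    [0,0,0],
    [0,0,-0.02],
    [0,0,-0.06],
    [0,0,-0.1],
    [0,0,-0.1],
  ],
  rot=[
    [0,0,0],
    [0,0,0],
    [0,0,0],
    [0,0,0],
    [0,0,0],
    [0,0,0],
    [0,0,0],
    [0,0,0],
    [0,0,0],
  ],
  fingers=[110,110,110,110,110,110,110,110,110],
)

```text
time: 6.02
tcp_pos: [0.5356, -0.0788, 0.2461]
ee_rot: [0.002, 1.0, 0.029, 0.005]
force: [-0.2, -0.7, 0.9]
opening: 0.0484
finger_force: 0.0
```

```bash
cat > look.py <<'E'
from plan import *
import sys
np.set_printoptions(precision=4,suppress=True)
def tilt(im):
    # bar / floor fit: tray floor points in stand frame
    v,u=np.mgrid[0:420:1,0:560:1]; P=pts(im,np.stack([u.ravel(),v.ravel()],1)); P=P[im["depth"].ravel()>0]
    d=P-hinge; X=d@ex; Y=d@np.array([-.9983,-.0591,0]); m=(X>-.22)&(X<-.14)&(abs(Y)<.075)&(d[:,2]<.16)
    k=np.polyfit(X[m],d[m,2],1)
    for _ in range(4):
        r=d[:,2]-np.polyval(k,X); mm=m&(abs(r)<.006); k=np.polyfit(X[mm],d[mm,2],1)
    return np.arctan(-k[0]),k
def intray(p,t):
    d=p-hinge; X=d@ex; Y=d@np.array([-.9983,-.0591,0]); c,s=np.cos(t),np.sin(t)
    return np.array([X*c-d[2]*s-(-.0),Y,X*s+d[2]*c])
def balls(im,cam,t):
    for r in viewer.regions_of(cam,"ball1"):
        Q=cloud(im,r["mask"])
        if len(Q)>5 and r["mask"].sum()<400: print("ball",round(r["conf"],2),np.array(r["at"]).round(),"trayxyz",intray(np.median(Q,0),t).round(3),"world",np.median(Q,0).round(3))
def scoop(im,cam="top"):
    S=cloud(im,viewer.regions_of(cam,"scoop")[0]["mask"]); S=S[S[:,2]>.005]
    g=S[(S[:,2]>.078)&(S[:,2]<.1)]; r=cv2.minAreaRect(g[:,:2].astype(np.float32)); print("grip",len(g),g.mean(0),r)
    b=S[(S[:,2]<.06)]; r=cv2.minAreaRect(b[:,:2].astype(np.float32)); print("bowl",r)
E
python3 - <<'E'
from look import *
im=viewer.get_image("top"); save(im,"t1.png"); t,k=tilt(im); print("tilt",t,k); balls(im,"top",t); scoop(im)
im=viewer.get_image("scene"); save(im,"s1.png"); scoop(im,"scene"); balls(im,"scene",t)
a=cv2.imread("pics/t1.png")[140:280,220:440]; b=cv2.imread("pics/s1.png")[130:280,200:420]
cv2.imwrite("pics/v1.png",np.vstack([cv2.resize(a,(440,280)),cv2.resize(b,(440,300))]))
E
```

```text
tilt 0.3837699360345835 [-0.4038  0.0067]
ball 0.64 [261. 231.] trayxyz [-0.045  0.031  0.026] world [0.491 0.139 0.065]
ball 0.57 [247. 235.] trayxyz [-0.011  0.028  0.026] world [0.492 0.171 0.052]
ball 0.42 [250. 210.] trayxyz [-0.029 -0.03   0.026] world [0.551 0.158 0.059]
ball 0.4 [245. 215.] trayxyz [-0.011 -0.019  0.026] world [0.538 0.174 0.052]
ball 0.37 [252. 230.] trayxyz [-0.029  0.018  0.026] world [0.503 0.155 0.059]
grip 0 [nan nan nan] ((0.0, 0.0), (0.0, 0.0), 0.0)
bowl ((0.6829134821891785, -0.2340995818376541), (0.06734767556190491, 0.01454963069409132), 78.47567749023438)
grip 88 [ 0.5773 -0.208   0.0849] ((0.5792932510375977, -0.20892006158828735), (0.019512321799993515, 0.0756501704454422), 79.27021789550781)
bowl ((0.6555683016777039, -0.2468898892402649), (0.1196603998541832, 0.08130135387182236), 74.56285095214844)
ball 0.4 [269. 234.] trayxyz [-0.025 -0.001  0.027] world [0.521 0.159 0.058]look.py:21: RuntimeWarning: Mean of empty slice.
  g=S[(S[:,2]>.078)&(S[:,2]<.1)]; r=cv2.minAreaRect(g[:,:2].astype(np.float32)); print("grip",len(g),g.mean(0),r)
  ret = um.true_divide(
```

View pics/v1.png

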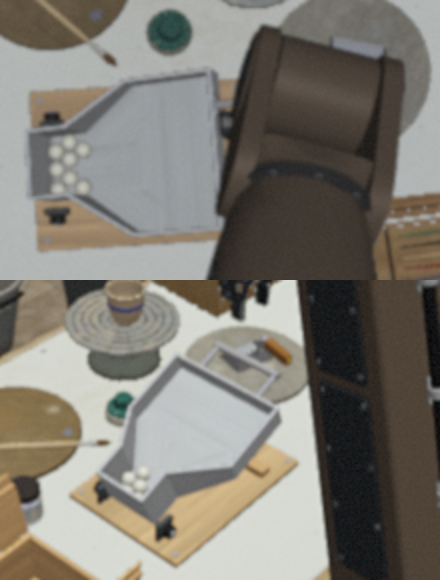

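The tray sits at 0.384 rad and the balls, about 8 of them, are all packed in the throat (crop x 50–90, y 140–190). I'll move the arm aside so I can measure the scoop without it in the way.

Request:
move_arm(
  slide=[
    [0,0,-0.04],
    [0,-0.3,-0.08],
    [0,-0.3,-0.08],
    [0,-0.3,-0.08],
    [0,-0.3,-0.08],
    [0,-0.3,-0.08],
    [0,-0.3,-0.08],
    [0,-0.3,-0.08],
    [0,-0.3,-0.08],
    [0,-0.3,-0.08],
  ],
  rot=[
    [0,0,0],
    [0,0,0],
    [0,0,0],
    [0,0,0],
    [0,0,0],
    [0,0,0],
    [0,0,0],
    [0,0,0],
    [0,0,0],
    [0,0,0],
  ],
  fingers=[100,100,100,100,100,100,100,100,100,100],
)

```text
time: 7.15
tcp_pos: [0.5153, 0.2241, 0.3183]
ee_rot: [0.0, 1.0, 0.031, -0.001]
force: [-0.0, -0.4, -0.0]
opening: 0.0519
finger_force: 0.0
```

```bash
python3 - <<'E'
from look import *
for c in ["top","scene"]:
    im=viewer.get_image(c); save(im,c+"2.png")
    S=cloud(im,viewer.regions_of(c,"scoop")[0]["mask"])
    for lo,hi in [(.08,.1),(.055,.1),(.018,.055)]:
        g=S[(S[:,2]>lo)&(S[:,2]<hi)]
        if len(g)>5: r=cv2.minAreaRect(g[:,:2].astype(np.float32)); print(c,lo,len(g),g.mean(0),np.array(r[0]),np.array(r[1]),round(r[2],1))
    f=S[(S[:,2]>.009)&(S[:,2]<.018)]; print("floor",f.mean(0))
    if c=="top": t,k=tilt(im);print(t)
    balls(im,c,t)
a=cv2.imread("pics/top2.png")[130:230,340:450]; cv2.imwrite("pics/v2.png",cv2.resize(a,None,fx=5,fy=5))
E
```

```text
top 0.055 44 [0.5031 0.1544 0.0585] [0.503 0.154] [0.0181 0.0181] 1.5
top 0.018 8 [0.5017 0.1538 0.0534] [0.5011 0.1539] [0.0171 0.015 ] 81.1
floor [nan nan nan]
0.39710332951387306
ball 0.64 [249. 218.] trayxyz [-0.012 -0.019  0.027] world [0.538 0.174 0.053]
ball 0.63 [254. 220.] trayxyz [-0.03  -0.007  0.024] world [0.528 0.155 0.058]
ball 0.63 [254. 210.] trayxyz [-0.031 -0.03   0.023] world [0.551 0.155 0.058]
ball 0.62 [253. 230.] trayxyz [-0.028  0.017  0.025] world [0.504 0.155 0.058]
ball 0.62 [247. 224.] trayxyz [-0.012  0.004  0.026] world [0.515 0.171 0.052]
ball 0.61 [261. 233.] trayxyz [-0.047  0.03   0.023] world [0.491 0.137 0.063]
ball 0.42 [261. 214.] trayxyz [-0.048 -0.018  0.024] world [0.539 0.139 0.065]
scene 0.08 72 [ 0.5772 -0.2074  0.0857] [ 0.5785 -0.208 ] [0.0187 0.0674] 83.4
scene 0.055 118 [ 0.581  -0.2072  0.0806] [ 0.588  -0.2091] [0.0187 0.0867] 83.4
scene 0.018 96 [ 0.6397 -0.2127  0.0307] [ 0.6485 -0.2243] [0.0809 0.0528] 85.5
floor [ 0.6605 -0.2283  0.0133]
ball 0.52 [272. 224.] trayxyz [-0.045 -0.011  0.024] world [0.533 0.141 0.064]
ball 0.48 [270. 234.] trayxyz [-0.026  0.     0.024] world [0.52  0.158 0.057]<stdin>:8: RuntimeWarning: Mean of empty slice.
  ret = um.true_divide(
```

View pics/v2.png

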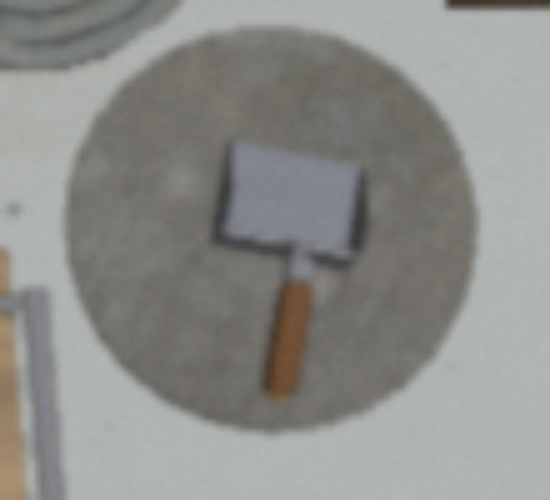

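```bash
cat >> h.py <<'E'
def onz(im,uv,z):
    a=pts(im,uv,np.ones(len(uv))); o=np.array(im["origin"]); d=a-o; return o+d*((z-o[2])/d[:,2])[:,None]
E
python3 - <<'E'
from plan import *
np.set_printoptions(precision=4,suppress=True)
im=viewer.get_image("top")
print(onz(im,np.array([[395.6,209],[400,187.]]),.088))
L=onz(im,np.array([[387,158.6],[412.4,163.]]),.013); print(L,L.mean(0))
p=im["pixels"].astype(int)[180:215,385:410]; m=(p[...,0]-p[...,2])>45; v,u=np.nonzero(m); print(len(u))
H=onz(im,np.stack([u+385.5,v+180.5],1),.088); c=H[:,:2].mean(0); w,V=np.linalg.eigh(np.cov((H[:,:2]-c).T)); print(c,V[:,1],np.degrees(np.arctan(V[1,1]/V[0,1])),np.ptp((H[:,:2]-c)@V,axis=0))
E
```

```text
[[ 0.5485 -0.2037  0.088 ]
 [ 0.6047 -0.2166  0.088 ]]
[[ 0.6953 -0.2025  0.013 ]
 [ 0.6828 -0.2703  0.013 ]] [ 0.689  -0.2364  0.013 ]
106
[ 0.5768 -0.2104] [-0.9771  0.2126] -12.274286891575013 [0.0126 0.058 ]
```

Request:
move_arm(
  slide=[
    [0.035,0.438,0],
    [0.035,0.438,0],
    [0.035,0.438,0],
    [0.035,0.438,0],
    [0.035,0.438,0],
    [0.035,0.438,0],
    [0.035,0.438,0],
    [0.035,0.438,0],
    [0.035,0.438,0],
    [0.035,0.438,0],
    [0.035,0.438,0],
    [0.035,0.438,0],
  ],
  rot=[
    [0,0,15.5],
    [0,0,15.5],
    [0,0,15.5],
    [0,0,15.5],
    [0,0,15.5],
    [0,0,15.5],
    [0,0,15.5],
    [0,0,15.5],
    [0,0,15.5],
    [0,0,15.5],
    [0,0,15.5],
    [0,0,15.5],
  ],
  fingers=[100,100,100,100,100,100,100,100,100,100,100,100],
  squeeze=110,
)

```text
time: 8.5
tcp_pos: [0.5761, -0.2191, 0.3185]
ee_rot: [0.0, 0.994, -0.108, -0.0]
force: [0.2, -0.1, 0.3]
opening: 0.0517
finger_force: 0.0
```

```bash
python3 -c "
from plan import *
plan([(.577,-.2104,.2,-12),(.577,-.2104,.058,-12)])"
```

```text
t 8.5 p [ 0.5761 -0.2191  0.3185] ypl [-12.43   0.03  -0.04] open 0.0517 F [ 0.2 -0.1  0.3]
slide [-0.001, -0.009, 0.118] rot [0.0, 0.0, -0.4]
slide [-0.001, -0.009, 0.26] rot [0.0, 0.0, -0.4]
```

Request:
move_arm(
  slide=[
    [-0.001,-0.009,0.04],
    [-0.001,-0.009,0.08],
    [-0.001,-0.009,0.12],
    [-0.001,-0.009,0.16],
    [-0.001,-0.009,0.195],
    [-0.001,-0.009,0.225],
    [-0.001,-0.009,0.248],
    [-0.001,-0.009,0.26],
    [-0.001,-0.009,0.26],
    [-0.001,-0.009,0.26],
  ],
  rot=[
    [0,0,-0.4],
    [0,0,-0.4],
    [0,0,-0.4],
    [0,0,-0.4],
    [0,0,-0.4],
    [0,0,-0.4],
    [0,0,-0.4],
    [0,0,-0.4],
    [0,0,-0.4],
    [0,0,-0.4],
  ],
  fingers=[100,100,100,100,100,100,100,100,100,100],
)

```text
time: 9.33
tcp_pos: [0.5776, -0.205, 0.0598]
ee_rot: [0.0, 0.995, -0.102, 0.0]
force: [1.1, -0.3, 0.3]
opening: 0.0516
finger_force: 0.0
```

Request:
move_arm(
  slide=[
    [0,0,0],
    [0,0,0],
    [0,0,0],
    [0,0,0],
    [0,0,0],
    [0,0,0],
    [0,0,0],
    [0,0,0],
  ],
  rot=[
    [0,0,0],
    [0,0,0],
    [0,0,0],
    [0,0,0],
    [0,0,0],
    [0,0,0],
    [0,0,0],
    [0,0,0],
  ],
  fingers=[255,255,255,255,255,255,255,255],
  squeeze=110,
)

```text
time: 10.0
tcp_pos: [0.5779, -0.205, 0.0606]
ee_rot: [0.0, 0.995, -0.102, 0.001]
force: [-2.3, 0.7, 6.4]
opening: 0.0144
finger_force: 107.8
```

Request:
move_arm(
  slide=[
    [0,0,-0.01],
    [0,0,-0.04],
    [0,0,-0.08],
    [0,0,-0.12],
    [0,0,-0.16],
    [0,0,-0.2],
    [0,0,-0.23],
    [0,0,-0.23],
    [0,0,-0.23],
  ],
  rot=[
    [0,0,0],
    [0,0,0],
    [0,0,0],
    [0,0,0],
    [0,0,0],
    [0,0,0],
    [0,0,0],
    [0,0,0],
    [0,0,0],
  ],
  fingers=[255,255,255,255,255,255,255,255,255],
)

```text
time: 10.75
tcp_pos: [0.5774, -0.2047, 0.2913]
ee_rot: [0.001, 0.995, -0.102, 0.002]
force: [-0.2, -0.1, -1.9]
opening: 0.0143
finger_force: 107.2
```

```bash
cat >> plan.py <<'E'
GX,GZ=-.083,.066   # handle grasp point in scoop frame; adjust if measured otherwise
def scoop_tcp(lip,yaw,pitch):
    "TCP for scoop lip (point 30 ahead on the floor underside) at world lip"
    Rs=R.from_euler("ZY",[yaw,pitch],degrees=True)
    return tuple(np.array(lip)+Rs.apply([GX-.03,0,GZ-.019]))+(yaw,pitch)
E
python3 - <<'E'
from plan import *
im=viewer.get_image("scene"); save(im,"s3.png"); 
cv2.imwrite("pics/v3.png",cv2.resize(im["pixels"][100:300,180:420,::-1],None,fx=3,fy=3))
T=.39; P=np.degrees(T)
w=[scoop_tcp(tray(-.09,.1,T),93.4,P)[:2]+(.29,93.4,0), scoop_tcp(tray(-.09,.10,T),93.4,P), scoop_tcp(tray(-.075,.0075,T),93.4,P), scoop_tcp(tray(-.003,.0075,T),93.4,P)]
for x in w: print(np.round(x,3))
plan(w)
E
```

```text
[5.27e-01 4.10e-02 2.90e-01 9.34e+01 0.00e+00]
[5.2700e-01 4.1000e-02 2.3700e-01 9.3400e+01 2.2345e+01]
[5.2900e-01 2.0000e-02 1.4600e-01 9.3400e+01 2.2345e+01]
[5.2500e-01 8.6000e-02 1.1900e-01 9.3400e+01 2.2345e+01]
t 10.8 p [ 0.5769 -0.2045  0.2894] ypl [-1.172e+01  1.000e-02 -0.000e+00] open 0.0143 F [-0.2 -0.5 -2.9]
slide [-0.098, -0.231, -0.001] rot [-0.0, 0.0, -105.1]
slide [-0.098, -0.231, 0.052] rot [-20.5, -15.7, -103.6]
slide [-0.093, -0.21, 0.143] rot [-20.5, -15.7, -103.6]
slide [-0.11, -0.274, 0.171] rot [-20.5, -15.7, -103.6]
```

View pics/v3.png

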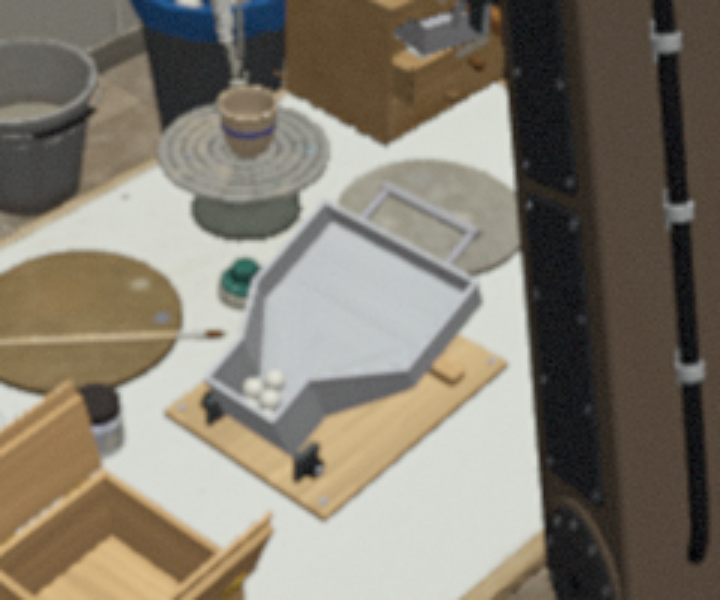

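The scoop is held at crop (435,30), and the balls wait in the throat at (265,385). Next I'll swing the scoop round over the tray.

Request:
move_arm(
  slide=[
    [-0.02,-0.02,-0.02],
    [-0.098,-0.231,-0.02],
    [-0.098,-0.231,-0.02],
    [-0.098,-0.231,-0.02],
    [-0.098,-0.231,-0.02],
    [-0.098,-0.231,-0.02],
    [-0.098,-0.231,-0.02],
    [-0.098,-0.231,-0.02],
    [-0.098,-0.231,-0.02],
    [-0.098,-0.231,-0.02],
    [-0.098,-0.231,-0.02],
    [-0.098,-0.231,-0.02],
  ],
  rot=[
    [0,0,-7],
    [0,0,-14],
    [0,0,-21],
    [0,0,-28],
    [0,0,-35],
    [0,0,-42],
    [0,0,-49],
    [0,0,-56],
    [0,0,-63],
    [0,0,-70],
    [0,0,-77],
    [0,0,-84],
  ],
  fingers=[255,255,255,255,255,255,255,255,255,255,255,255],
)

```text
time: 11.8
tcp_pos: [0.5278, 0.0415, 0.3074]
ee_rot: [-0.001, 0.806, 0.592, -0.001]
force: [0.2, -0.3, -1.1]
opening: 0.0143
finger_force: 107.5
```

```bash
sed -i 's/^GX,GZ=.*/GX,GZ=-.083,.0686/' plan.py; python3 - <<'E'
from plan import *
T=.39; P=np.degrees(T)
plan([scoop_tcp(tray(-.09,.10,T),93.4,P)])
E
```

```text
t 11.8 p [0.5278 0.0415 0.3074] ypl [7.263e+01 6.000e-02 2.000e-01] open 0.0143 F [ 0.2 -0.3 -1.1]
slide [0.001, -0.0, 0.068] rot [-4.3, -22.1, -20.5]
```

Request:
move_arm(
  slide=[
    [0,0,0.01],
    [0,0,0.02],
    [0,0,0.035],
    [0,0,0.05],
    [0,0,0.068],
    [0,0,0.068],
    [0,0,0.068],
  ],
  rot=[
    [-1,-5,-4.7],
    [-2,-10,-9.3],
    [-3,-15,-14],
    [-4,-20,-18.6],
    [-4.3,-22.1,-20.5],
    [-4.3,-22.1,-20.5],
    [-4.3,-22.1,-20.5],
  ],
  fingers=[255,255,255,255,255,255,255],
)

```text
time: 12.38
tcp_pos: [0.5277, 0.0418, 0.2397]
ee_rot: [0.141, 0.675, 0.712, -0.133]
force: [-0.4, -0.6, -0.7]
opening: 0.014
finger_force: 107.3
```

```bash
python3 - <<'E'
from look import *
T=.39; P=np.degrees(T)
plan([scoop_tcp(tray(-.09,.10,T),93.4,P),scoop_tcp(tray(-.085,.02,T),93.4,P),scoop_tcp(tray(-.075,.009,T),93.4,P),scoop_tcp(tray(-.003,.0085,T),93.4,P)])
for c in ["scene","top"]:
    im=viewer.get_image(c); save(im,c+"4.png")
    S=cloud(im,viewer.regions_of(c,"scoop")[0]["mask"]); D=np.array([intray(p,T) for p in S]); print(c,len(D),np.percentile(D,[1,50,99],axis=0) if len(D) else 0)
a=cv2.imread("pics/top4.png")[150:290,220:380]; b=cv2.imread("pics/scene4.png")[150:290,220:380]
cv2.imwrite("pics/v4.png",cv2.resize(np.hstack([a,b]),None,fx=2.5,fy=2.5))
E
```

```text
t 12.3833 p [0.5277 0.0418 0.2397] ypl [93.07 22.33 -0.01] open 0.014 F [-0.4 -0.6 -0.7]
slide [0.001, -0.0, -0.0] rot [-0.1, -0.0, -0.3]
slide [0.006, -0.0, 0.08] rot [-0.1, -0.0, -0.3]
slide [0.016, -0.0, 0.091] rot [-0.1, -0.0, -0.3]
slide [0.088, -0.001, 0.091] rot [-0.1, -0.0, -0.3]
scene 798 [[-0.2152 -0.2007 -0.1085]
 [-0.1304 -0.0018  0.1063]
 [-0.0886  0.0377  0.1791]]
top 96 [[-0.2347 -0.0114  0.1522]
 [-0.2212 -0.0032  0.1773]
 [-0.2029  0.0038  0.1814]]
```

View pics/v4.png

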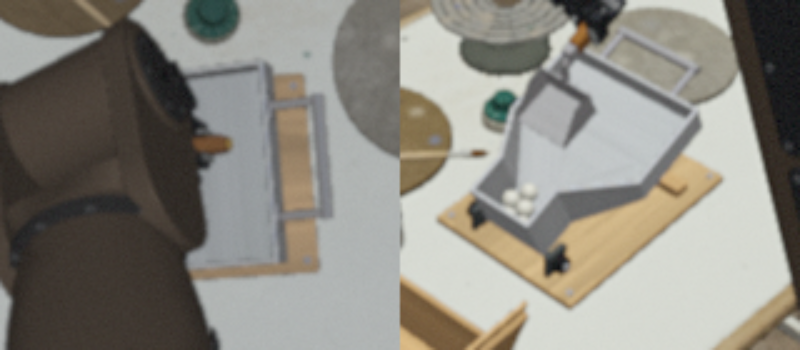

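```bash
python3 - <<'E'
from look import *
T=.39
im=viewer.get_image("scene")
S=cloud(im,viewer.regions_of("scene","scoop")[0]["mask"]); D=np.array([intray(p,T) for p in S])
m=(D[:,2]>.095)&(D[:,2]<.145)&(D[:,0]>-.16)&(abs(D[:,1])<.06); D=D[m]
f=D[D[:,2]<.108]; print("floor n",len(f),np.median(f[:,2]))
for lo in np.arange(-.155,-.085,.01):
    q=D[(D[:,0]>lo)&(D[:,0]<lo+.01)]; print(round(lo,3),len(q),q.min(0),q.max(0))
k=np.polyfit(f[:,0],f[:,2],1); print("slope",k)
E
```

```text
floor n 368 0.10356080318738098
-0.155 94 [-0.154  -0.0405  0.0985] [-0.1451  0.0337  0.1448]
-0.145 118 [-0.1449 -0.042   0.0962] [-0.135   0.038   0.1442]
-0.135 94 [-0.135  -0.0415  0.097 ] [-0.125   0.0361  0.1378]
-0.125 107 [-0.125  -0.0427  0.0967] [-0.1151  0.0377  0.137 ]
-0.115 94 [-0.1149 -0.0416  0.0984] [-0.105   0.0361  0.1297]
-0.105 88 [-0.1049 -0.0404  0.0974] [-0.0951  0.0355  0.123 ]
-0.095 43 [-0.0947 -0.0381  0.0972] [-0.0874  0.036   0.1118]
slope [0.0128 0.1049]
```

Request:
move_arm(
  slide=[
    [0.002,-0.002,0.03],
    [0.004,-0.002,0.06],
    [0.006,-0.002,0.08],
    [0.01,-0.002,0.088],
    [0.015,-0.002,0.093],
    [0.02,-0.002,0.093],
    [0.025,-0.002,0.093],
    [0.03,-0.002,0.093],
  ],
  rot=[
    [0,0,-0.3],
    [0,0,-0.3],
    [0,0,-0.3],
    [0,0,-0.3],
    [0,0,-0.3],
    [0,0,-0.3],
    [0,0,-0.3],
    [0,0,-0.3],
  ],
  fingers=[255,255,255,255,255,255,255,255],
)

```text
time: 13.35
tcp_pos: [0.5278, 0.0345, 0.1447]
ee_rot: [0.143, 0.673, 0.714, -0.132]
force: [-0.4, -0.0, -0.8]
opening: 0.0142
finger_force: 107.3
```

```bash
python3 - <<'E'
from look import *
T=.39; P=np.degrees(T)
plan([scoop_tcp(tray(-.09+.086,.10-.093,T),93.4,P)])
im=viewer.get_image("scene"); save(im,"s5.png")
cv2.imwrite("pics/v5.png",cv2.resize(im["pixels"][180:260,230:330,::-1],None,fx=5,fy=5))
E
```

```text
t 13.35 p [0.5278 0.0345 0.1447] ypl [93.29 22.39 -0.25] open 0.0142 F [-0.4 -0.  -0.8]
slide [0.057, -0.0, 0.002] rot [0.2, 0.0, -0.1]
```

View pics/v5.png

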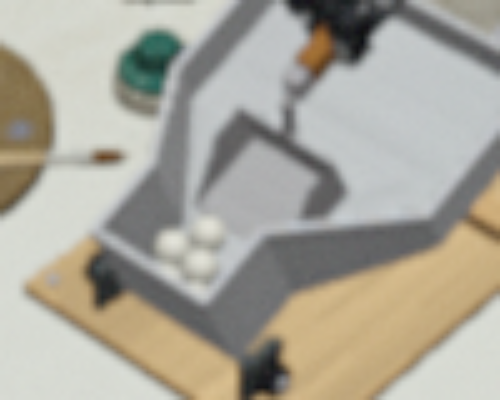

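Request:
move_arm(
  slide=[
    [0.005,0,0.002],
    [0.01,0,0.002],
    [0.015,0,0.002],
    [0.02,0,0.002],
    [0.025,0,0.002],
    [0.03,0,0.002],
    [0.035,0,0.002],
    [0.04,0,0.002],
    [0.045,0,0.002],
    [0.05,0,0.002],
    [0.053,0,0.002],
    [0.056,0,0.002],
  ],
  rot=[
    [0,0,0],
    [0,0,0],
    [0,0,0],
    [0,0,0],
    [0,0,0],
    [0,0,0],
    [0,0,0],
    [0,0,0],
    [0,0,0],
    [0,0,0],
    [0,0,0],
    [0,0,0],
  ],
  fingers=[255,255,255,255,255,255,255,255,255,255,255,255],
)

```text
time: 14.4
tcp_pos: [0.5245, 0.0839, 0.1217]
ee_rot: [0.143, 0.673, 0.714, -0.133]
force: [-3.1, -9.2, 11.8]
opening: 0.0143
finger_force: 108.6
```

```bash
cat > lift.py <<'E'
from look import *
T=.39; P=np.degrees(T)
s=bot.observe(); R0=Rq(s["ee_rot"])*R.from_euler("x",180,degrees=True).inv()
heel=np.array(s["tcp_pos"])+R0.apply([.083-.028,0,-(GZ-.019)])
print("heel",intray(heel,T),"lip",intray(np.array(s["tcp_pos"])+R0.apply([.113,0,-(GZ-.019)]),T))
W=[]
for i in range(1,8):
    p=P-i*6; Rs=R.from_euler("ZY",[93.4,p],degrees=True)
    W.append(tuple(heel+[0,0,.002*i]+Rs.apply([-.055,0,GZ-.019]))+(93.4,p))
for d in (.03,.07,.11,.15): W.append((W[6][0],W[6][1]-d*.1,W[6][2]+d,93.4,W[6][4]))
plan(W)
im=viewer.get_image("scene"); save(im,"s6.png"); cv2.imwrite("pics/v6.png",cv2.resize(im["pixels"][180:260,230:330,::-1],None,fx=5,fy=5)); balls(im,"scene",T)
E
python3 lift.py
```

```text
heel [-0.0648  0.0002  0.0067] lip [-0.0068  0.0002  0.0065]
t 14.4 p [0.5245 0.0839 0.1217] ypl [93.35 22.54 -0.14] open 0.0143 F [-3.1 -9.2 11.8]
slide [-0.006, 0.0, 0.004] rot [0.1, 6.2, -0.0]
slide [-0.011, 0.0, 0.009] rot [0.1, 12.2, -0.0]
slide [-0.015, 0.0, 0.014] rot [0.1, 18.2, -0.0]
slide [-0.019, 0.0, 0.02] rot [0.1, 24.2, -0.0]
slide [-0.021, 0.0, 0.025] rot [0.1, 30.2, -0.0]
slide [-0.023, 0.0, 0.031] rot [0.1, 36.2, -0.0]
slide [-0.024, 0.0, 0.037] rot [0.1, 42.2, -0.0]
slide [-0.039, -0.0, 0.01] rot [0.1, 42.2, -0.0]
slide [-0.058, -0.0, -0.025] rot [0.1, 42.2, -0.0]
slide [-0.077, -0.0, -0.061] rot [0.1, 42.2, -0.0]
slide [-0.096, -0.0, -0.096] rot [0.1, 42.2, -0.0]
ball 0.59 [268. 225.] trayxyz [-0.025 -0.02   0.027] world [0.541 0.161 0.058]
```

View pics/v6.png

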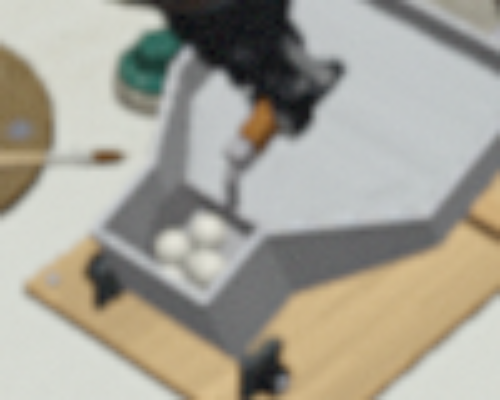

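Request:
move_arm(
  slide=[
    [0.004,0,-0.001],
    [0.004,0,-0.001],
    [-0.004,0,0],
    [-0.01,0,0.001],
    [-0.014,0,0.002],
    [-0.018,0,0.004],
    [-0.02,0,0.005],
    [-0.022,0,0.007],
    [-0.024,0,0.009],
    [-0.04,0,-0.02],
    [-0.058,0,-0.055],
    [-0.077,0,-0.09],
  ],
  rot=[
    [0,0,0],
    [0,0,0],
    [0,6.2,0],
    [0,12.2,0],
    [0,18.2,0],
    [0,24.2,0],
    [0,30.2,0],
    [0,36.2,0],
    [0,42.2,0],
    [0,42.2,0],
    [0,42.2,0],
    [0,42.2,0],
  ],
  fingers=[255,255,255,255,255,255,255,255,255,255,255,255],
)

```text
time: 15.5
tcp_pos: [0.5261, 0.0472, 0.2335]
ee_rot: [-0.125, 0.676, 0.716, 0.118]
force: [1.6, 0.3, -2.4]
opening: 0.0142
finger_force: 107.7
```

```bash
python3 - <<'E'
from look import *
plan([])
im=viewer.get_image("scene"); save(im,"s7.png"); balls(im,"scene",.39)
b=viewer.get_image("top"); save(b,"t7.png"); t,k=tilt(b); print(t); balls(b,"top",.39)
cv2.imwrite("pics/v7.png",cv2.resize(im["pixels"][160:260,220:345,::-1],None,fx=4,fy=4))
E
```

```text
t 15.5 p [0.5261 0.0472 0.2335] ypl [ 93.27 -19.81   0.03] open 0.0142 F [ 1.6  0.3 -2.4]
ball 0.54 [276. 186.] trayxyz [-0.106  0.01   0.179] world [0.512 0.142 0.23 ]
0.27441942582986645
ball 0.54 [255. 199.] trayxyz [-0.111 -0.029  0.191] world [0.55  0.145 0.243]
ball 0.53 [200. 258.] trayxyz [0.121 0.086 0.046] world [0.426 0.297 0.02 ]
ball 0.4 [258. 210.] trayxyz [-0.113 -0.004  0.188] world [0.526 0.14  0.241]
ball 0.4 [247. 230.] trayxyz [-0.011  0.021  0.026] world [0.499 0.171 0.052]
```

View pics/v7.png

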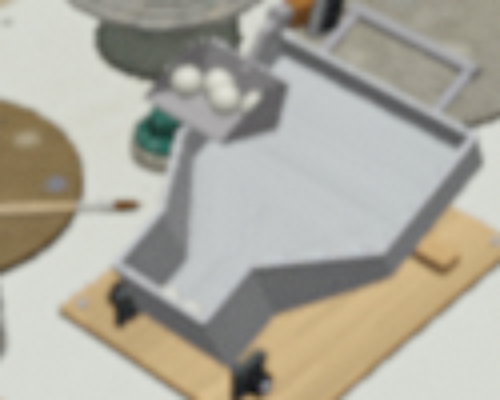

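```bash
python3 - <<'E'
from look import *
im=cv2.imread("pics/t7.png"); cv2.imwrite("pics/v8.png",cv2.resize(im[180:290,110:300],None,fx=4,fy=4))
E
```

```text
(no output)
```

View pics/v8.png

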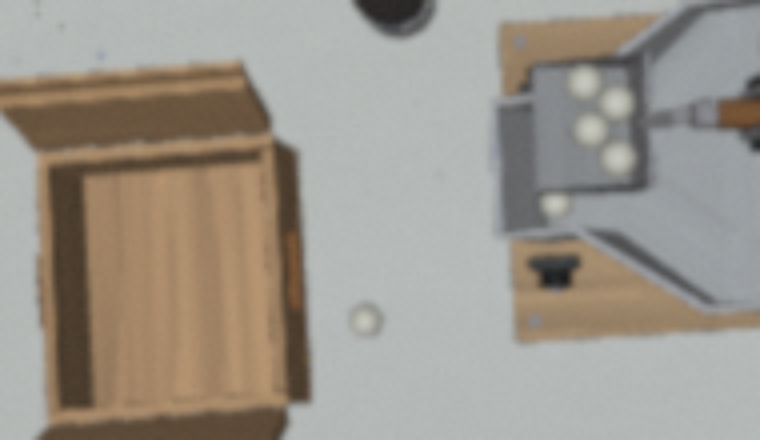

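Four balls are in the scoop, one or more are still in the throat (crop (553,203)), and one has dropped onto the table at (366,320), which is world (.426,.297). I'll dump these first, then go after the rest.

```bash
python3 - <<'E'
from look import *
plan([scoop_tcp((.4485,.40,.22),94.7,-18)])
E
```

```text
t 15.7 p [0.5264 0.0478 0.2334] ypl [ 93.44 -19.76  -0.24] open 0.0142 F [-0.6  0.4 -3.2]
slide [0.219, -0.054, 0.08] rot [0.7, -1.8, -1.2]
```

Request:
move_arm(
  slide=[
    [0.01,-0.002,0.004],
    [0.03,-0.007,0.011],
    [0.054,-0.013,0.02],
    [0.079,-0.019,0.029],
    [0.104,-0.026,0.038],
    [0.129,-0.032,0.047],
    [0.154,-0.038,0.056],
    [0.177,-0.044,0.065],
    [0.197,-0.049,0.072],
    [0.211,-0.052,0.077],
    [0.219,-0.054,0.08],
    [0.219,-0.054,0.08],
  ],
  rot=[
    [0,0,0],
    [0,0,0],
    [0,0,0],
    [0,0,0],
    [0,0,0],
    [0,0,0],
    [0,0,0],
    [0,0,0],
    [0,0,-0.5],
    [0,0,-1.2],
    [0,0,-1.2],
    [0,0,-1.2],
  ],
  fingers=[255,255,255,255,255,255,255,255,255,255,255,255],
)

```text
time: 16.7
tcp_pos: [0.4572, 0.2788, 0.2307]
ee_rot: [-0.124, 0.668, 0.724, 0.119]
force: [-0.4, -0.3, -1.7]
opening: 0.0139
finger_force: 107.7
```

```bash
python3 - <<'E'
from look import *
W=[]
for i in range(1,13):
    f=i/12; W.append(scoop_tcp((.4485,.40+.02*min(1,2*f),.22-.13*min(1,1.5*f)),94.7,-19+64*f))
plan(W)
im=viewer.get_image("top"); save(im,"t9.png"); balls(im,"top",.39)
E
```

```text
t 16.7 p [0.4572 0.2788 0.2307] ypl [ 94.74 -19.78  -0.4 ] open 0.0139 F [-0.4 -0.3 -1.7]
slide [0.001, 0.001, 0.006] rot [0.4, -6.1, 0.0]
slide [0.005, 0.002, 0.013] rot [0.4, -11.4, 0.0]
slide [0.01, 0.002, 0.02] rot [0.4, -16.8, -0.0]
slide [0.015, 0.002, 0.028] rot [0.4, -22.1, -0.0]
slide [0.021, 0.002, 0.037] rot [0.4, -27.4, -0.1]
slide [0.028, 0.003, 0.047] rot [0.4, -32.8, -0.1]
slide [0.033, 0.003, 0.056] rot [0.4, -38.1, -0.1]
slide [0.038, 0.002, 0.067] rot [0.4, -43.4, -0.1]
slide [0.048, 0.002, 0.063] rot [0.4, -48.8, -0.1]
slide [0.059, 0.003, 0.06] rot [0.4, -54.1, -0.1]
slide [0.071, 0.003, 0.058] rot [0.4, -59.4, -0.2]
slide [0.082, 0.003, 0.057] rot [0.4, -64.8, -0.2]
ball 0.46 [161. 258.] trayxyz [0.095 0.076 0.258] world [0.432 0.354 0.226]
ball 0.42 [155. 248.] trayxyz [0.107 0.06  0.266] world [0.448 0.369 0.23 ]
ball 0.39 [152. 232.] trayxyz [0.108 0.029 0.271] world [0.478 0.374 0.234]
```

```bash
python3 - <<'E'
from look import *
W=[]
for z in (.19,.155,.12,.118): W.append(scoop_tcp((.4485,.405,z),94.7,-19))
for i in range(1,9):
    f=i/8; W.append(scoop_tcp((.4485,.405,.118-.03*f),94.7,-19+50*f))
plan(W)
E
```

```text
t 16.8 p [0.4583 0.2773 0.2311] ypl [ 94.68 -19.77  -0.47] open 0.0139 F [ 0.7 -0.3 -2. ]
slide [-0.006, 0.0, 0.031] rot [0.5, -0.8, -0.0]
slide [-0.018, 0.0, 0.064] rot [0.5, -0.8, -0.0]
slide [-0.029, -0.0, 0.097] rot [0.5, -0.8, -0.0]
slide [-0.03, -0.0, 0.099] rot [0.5, -0.8, -0.0]
slide [-0.025, -0.0, 0.09] rot [0.5, -7.0, -0.0]
slide [-0.019, 0.0, 0.083] rot [0.5, -13.3, -0.1]
slide [-0.011, 0.0, 0.076] rot [0.5, -19.5, -0.1]
slide [-0.003, 0.0, 0.07] rot [0.5, -25.8, -0.1]
slide [0.006, 0.0, 0.065] rot [0.5, -32.0, -0.2]
slide [0.017, 0.0, 0.062] rot [0.5, -38.3, -0.2]
slide [0.028, 0.0, 0.06] rot [0.4, -44.5, -0.2]
slide [0.039, 0.0, 0.059] rot [0.4, -50.8, -0.2]
```

Request:
move_arm(
  slide=[
    [-0.006,0,0.031],
    [-0.018,0,0.064],
    [-0.029,0,0.097],
    [-0.03,0,0.099],
    [-0.025,0,0.09],
    [-0.019,0,0.083],
    [-0.011,0,0.076],
    [-0.003,0,0.07],
    [0.006,0,0.065],
    [0.017,0,0.062],
    [0.028,0,0.06],
    [0.039,0,0.059],
  ],
  rot=[
    [0,-0.8,0],
    [0,-0.8,0],
    [0,-0.8,0],
    [0,-0.8,0],
    [0,-7,0],
    [0,-13.3,0],
    [0,-19.5,0],
    [0,-25.8,0],
    [0,-32,0],
    [0,-38.3,0],
    [0,-44.5,0],
    [0,-50.8,0],
  ],
  fingers=[255,255,255,255,255,255,255,255,255,255,255,255],
)

```text
time: 17.8
tcp_pos: [0.4556, 0.3339, 0.1929]
ee_rot: [0.203, 0.656, 0.705, -0.178]
force: [0.8, -0.4, -2.0]
opening: 0.0143
finger_force: 107.9
```

Request:
move_arm(
  slide=[
    [0,0,0],
    [0.004,0,0],
    [0.008,0,0],
    [0.008,0,0],
    [0.008,0,0],
    [0.008,0,0],
    [0,0,-0.03],
    [-0.02,0,-0.06],
    [-0.04,0,-0.09],
    [-0.06,0,-0.12],
    [-0.08,0,-0.15],
    [-0.08,0,-0.15],
  ],
  rot=[
    [0,0,0],
    [0,-6,0],
    [0,-12,0],
    [0,-12,0],
    [0,-12,0],
    [0,-12,0],
    [0,-6,0],
    [0,0,0],
    [0,6,0],
    [0,12,0],
    [0,19,0],
    [0,25,0],
  ],
  fingers=[255,255,255,255,255,255,255,255,255,255,255,255],
)

```text
time: 18.8
tcp_pos: [0.4537, 0.3418, 0.3691]
ee_rot: [0.041, 0.679, 0.733, -0.022]
force: [1.1, 1.2, -2.2]
opening: 0.0141
finger_force: 107.8
```

```bash
python3 - <<'E'
from look import *
plan([])
im=viewer.get_image("scene"); save(im,"s10.png"); balls(im,"scene",.39)
b=viewer.get_image("top"); save(b,"t10.png"); balls(b,"top",.39); print(tilt(b))
cv2.imwrite("pics/v10.png",cv2.resize(np.hstack([im["pixels"][160:330,150:330,::-1],b["pixels"][160:330,110:300,::-1]]),None,fx=2,fy=2))
E
```

```text
t 18.8 p [0.4537 0.3418 0.3691] ypl [94.3   5.21 -1.36] open 0.0141 F [ 1.1  1.2 -2.2]
ball 0.62 [248. 215.] trayxyz [-0.01  -0.025  0.023] world [0.544 0.174 0.05 ]
ball 0.61 [248. 221.] trayxyz [-0.012 -0.003  0.025] world [0.522 0.171 0.052]
ball 0.59 [190. 264.] trayxyz [0.149 0.1   0.055] world [0.411 0.325 0.018]
ball 0.43 [248. 229.] trayxyz [-0.014  0.018  0.025] world [0.502 0.169 0.052]
(np.float64(0.39375418030003395), array([-0.4155,  0.0048]))
```

View pics/v10.png

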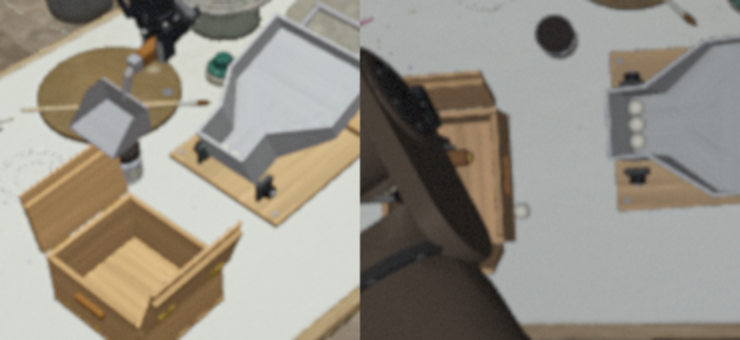

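The scoop is empty again. Three balls sit in a row at the throat's end wall, and the stray one rests against the bin's near wall at (.411,.325). I'll go back for the three.

```bash
python3 - <<'E'
from look import *
T=.39; P=np.degrees(T)
plan([scoop_tcp(tray(-.09,.10,T)+[.002*-1,0,0],93.4,P)])
E
```

```text
t 19.0 p [0.4524 0.3407 0.3601] ypl [94.29  6.09 -0.59] open 0.0142 F [-0.2  0.5 -1.5]
slide [-0.289, 0.049, 0.153] rot [0.8, -16.3, 0.8]
```

Request:
move_arm(
  slide=[
    [-0.03,0.005,0],
    [-0.07,0.012,0.01],
    [-0.11,0.019,0.03],
    [-0.15,0.026,0.05],
    [-0.19,0.033,0.08],
    [-0.23,0.04,0.11],
    [-0.265,0.045,0.135],
    [-0.289,0.049,0.153],
    [-0.289,0.049,0.153],
    [-0.289,0.049,0.153],
    [-0.289,0.049,0.153],
  ],
  rot=[
    [0,0,0],
    [0,0,0],
    [0,-3,0],
    [0,-6,0],
    [0,-9,0.4],
    [0.4,-12,0.8],
    [0.8,-16.3,0.8],
    [0.8,-16.3,0.8],
    [0.8,-16.3,0.8],
    [0.8,-16.3,0.8],
    [0.8,-16.3,0.8],
  ],
  fingers=[255,255,255,255,255,255,255,255,255,255,255],
)

```text
time: 19.92
tcp_pos: [0.5259, 0.0436, 0.2367]
ee_rot: [0.14, 0.672, 0.715, -0.134]
force: [0.3, 0.6, -1.3]
opening: 0.014
finger_force: 107.8
```

```bash
python3 - <<'E'
from look import *
T=.39; P=np.degrees(T)
plan([scoop_tcp(tray(-.09,.1,T)-[.002,0,0],93.4,P),scoop_tcp(tray(-.06,.007,T)-[.002,0,0],93.4,P)])
im=viewer.get_image("scene"); balls(im,"scene",T)
S=cloud(im,viewer.regions_of("scene","scoop")[0]["mask"]); D=np.array([intray(p,T) for p in S])
m=(D[:,2]>.095)&(D[:,2]<.145)&(D[:,0]>-.16)&(abs(D[:,1])<.06); D=D[m]
for lo in np.arange(-.155,-.085,.01):
    q=D[(D[:,0]>lo)&(D[:,0]<lo+.01)]; print(round(lo,3),len(q),q.min(0),q.max(0),np.median(q[q[:,2]<.11],axis=0)[2])
E
```

```text
t 19.9167 p [0.5259 0.0436 0.2367] ypl [93.57 22.37  0.25] open 0.014 F [ 0.3  0.6 -1.3]
slide [-0.002, -0.001, -0.002] rot [-0.2, 0.0, 0.2]
slide [0.028, -0.0, 0.091] rot [-0.2, 0.0, 0.2]
-0.155 3 [-0.1531  0.0018  0.1398] [-0.1453  0.0082  0.143 ] nan
-0.145 158 [-0.145  -0.038   0.0954] [-0.1351  0.0429  0.1404] 0.10102716673759171
-0.135 93 [-0.1349 -0.038   0.096 ] [-0.125   0.0406  0.1349] 0.10048220818053277
-0.125 102 [-0.125  -0.0361  0.0951] [-0.115   0.041   0.1363] 0.09945879791636132
-0.115 95 [-0.1149 -0.0378  0.0956] [-0.1051  0.0403  0.1304] 0.10026429882537569
-0.105 85 [-0.1049 -0.0372  0.096 ] [-0.0951  0.0402  0.1175] 0.10063301195453435
-0.095 77 [-0.095  -0.0362  0.0956] [-0.0855  0.0384  0.1117] 0.09981916374355748
  return _methods._mean(a, axis=axis, dtype=dtype,
  ret = um.true_divide(
```

Request:
move_arm(
  slide=[
    [0.002,0.001,0.03],
    [0.004,0.001,0.06],
    [0.006,0.001,0.08],
    [0.01,0.001,0.086],
    [0.015,0.001,0.0905],
    [0.02,0.001,0.0905],
    [0.025,0.001,0.0905],
    [0.03,0.001,0.0905],
    [0.035,0.001,0.0905],
    [0.04,0.001,0.0905],
    [0.045,0.001,0.0905],
    [0.05,0.001,0.0905],
  ],
  rot=[
    [0,0,0],
    [0,0,0],
    [0,0,0],
    [0,0,0],
    [0,0,0],
    [0,0,0],
    [0,0,0],
    [0,0,0],
    [0,0,0],
    [0,0,0],
    [0,0,0],
    [0,0,0],
  ],
  fingers=[255,255,255,255,255,255,255,255,255,255,255,255],
)

```text
time: 21.07
tcp_pos: [0.526, 0.0562, 0.1353]
ee_rot: [0.141, 0.672, 0.715, -0.133]
force: [-1.3, -0.5, -0.7]
opening: 0.0144
finger_force: 107.9
```

Request:
move_arm(
  slide=[
    [0.004,0,0],
    [0.008,0,0],
    [0.012,0,0],
    [0.016,0,0],
    [0.02,0,0],
    [0.024,0,0],
    [0.027,0,0],
    [0.03,0,0],
    [0.033,0,0],
    [0.036,0,0],
    [0.036,0,0],
  ],
  rot=[
    [0,0,0],
    [0,0,0],
    [0,0,0],
    [0,0,0],
    [0,0,0],
    [0,0,0],
    [0,0,0],
    [0,0,0],
    [0,0,0],
    [0,0,0],
    [0,0,0],
  ],
  fingers=[255,255,255,255,255,255,255,255,255,255,255],
)

```text
time: 21.98
tcp_pos: [0.5242, 0.0895, 0.1214]
ee_rot: [0.14, 0.672, 0.715, -0.133]
force: [-2.4, 0.4, -3.1]
opening: 0.0141
finger_force: 107.6
```

```bash
cat > lift2.py <<'E'
from look import *
T=.39; P=np.degrees(T)
s=bot.observe(); R0=Rq(s["ee_rot"])*R.from_euler("x",180,degrees=True).inv(); print("wrist",s["wrist_torque"])
lip=np.array(s["tcp_pos"])+R0.apply([.113,0,-(GZ-.019)]); l=intray(lip,T); print("lip",l)
W=[]
for i in range(1,12):
    a=i*4; W.append(scoop_tcp(tray(l[0]-.0002*i,l[2]+.001*i+.058*np.sin(np.radians(a)),T,l[1]),93.4,P-a))
plan(W)
im=viewer.get_image("scene"); save(im,"s11.png"); balls(im,"scene",T)
E
python3 lift2.py
```

```text
wrist [0.1527 0.6299 0.0399]
lip [-0.0012  0.0007  0.0088]
t 21.9833 p [0.5242 0.0895 0.1214] ypl [93.56 22.28  0.06] open 0.0141 F [-2.4  0.4 -3.1]
slide [-0.003, -0.0, 0.003] rot [-0.0, 3.9, 0.2]
slide [-0.006, -0.0, 0.006] rot [-0.0, 7.9, 0.2]
slide [-0.008, -0.0, 0.009] rot [-0.0, 11.9, 0.2]
slide [-0.01, -0.0, 0.013] rot [-0.0, 15.9, 0.2]
slide [-0.011, -0.0, 0.017] rot [-0.0, 19.9, 0.2]
slide [-0.012, -0.0, 0.021] rot [-0.0, 23.9, 0.2]
slide [-0.011, -0.0, 0.024] rot [-0.0, 27.9, 0.1]
slide [-0.011, -0.0, 0.029] rot [-0.0, 31.9, 0.1]
slide [-0.009, -0.0, 0.033] rot [-0.0, 35.9, 0.1]
slide [-0.007, -0.0, 0.037] rot [-0.0, 39.9, 0.1]
slide [-0.005, -0.0, 0.041] rot [-0.1, 43.9, 0.1]
```

Request:
move_arm(
  slide=[
    [-0.002,0,0.001],
    [-0.005,0,0.003],
    [-0.007,0,0.005],
    [-0.009,0,0.008],
    [-0.01,0,0.01],
    [-0.011,0,0.012],
    [-0.011,0,0.014],
    [-0.011,0,0.016],
    [-0.01,0,0.018],
    [-0.01,0,0.02],
    [-0.01,0,0.02],
  ],
  rot=[
    [0,3.9,0],
    [0,7.9,0],
    [0,11.9,0],
    [0,15.9,0],
    [0,19.9,0],
    [0,23.9,0],
    [0,27.9,0],
    [0,31.9,0],
    [0,35.9,0],
    [0,39.9,0],
    [0,42.5,0],
  ],
  fingers=[255,255,255,255,255,255,255,255,255,255,255],
)

```text
time: 23.0
tcp_pos: [0.5253, 0.0714, 0.1066]
ee_rot: [-0.129, 0.674, 0.717, 0.121]
force: [-3.6, -0.3, -3.0]
opening: 0.0139
finger_force: 107.5
```

Request:
move_arm(
  slide=[
    [-0.01,0,-0.02],
    [-0.025,0,-0.05],
    [-0.04,0,-0.09],
    [-0.045,0,-0.11],
    [-0.045,0,-0.11],
  ],
  rot=[
    [0,0,0],
    [0,0,0],
    [0,0,0],
    [0,0,0],
    [0,0,0],
  ],
  fingers=[255,255,255,255,255],
)

```text
time: 23.42
tcp_pos: [0.5326, -0.0109, 0.1983]
ee_rot: [-0.124, 0.675, 0.717, 0.122]
force: [0.6, -0.1, -2.3]
opening: 0.0139
finger_force: 107.8
```

```bash
python3 - <<'E'
from look import *
plan([scoop_tcp((.4485,.40,.22),94.7,-18)])
im=viewer.get_image("scene"); save(im,"s12.png"); balls(im,"scene",.39)
b=viewer.get_image("top"); save(b,"t12.png"); balls(b,"top",.39); print(tilt(b))
cv2.imwrite("pics/v12.png",cv2.resize(np.hstack([im["pixels"][160:300,190:340,::-1],b["pixels"][170:310,110:300,::-1]]),None,fx=2.2,fy=2.2))
E
```

```text
t 23.4167 p [ 0.5326 -0.0109  0.1983] ypl [ 93.49 -19.98  -0.43] open 0.0139 F [ 0.6 -0.1 -2.3]
slide [0.287, -0.057, 0.068] rot [0.8, -2.0, -1.1]
ball 0.52 [292. 182.] trayxyz [-0.157  0.002  0.119] world [0.523 0.073 0.193]
ball 0.48 [282. 181.] trayxyz [-0.157 -0.018  0.12 ] world [0.544 0.074 0.195]
ball 0.6 [286. 223.] trayxyz [-0.158  0.02   0.118] world [0.506 0.07  0.193]
ball 0.55 [135. 282.] trayxyz [0.274 0.125 0.115] world [0.378 0.462 0.026]
ball 0.46 [287. 205.] trayxyz [-0.158 -0.025  0.115] world [0.551 0.072 0.191]
ball 0.45 [190. 262.] trayxyz [0.148 0.097 0.056] world [0.413 0.325 0.02 ]
ball 0.44 [286. 214.] trayxyz [-0.157 -0.002  0.116] world [0.527 0.072 0.191]
(np.float64(0.38954298070640403), array([-0.4105,  0.0055]))
```

View pics/v12.png

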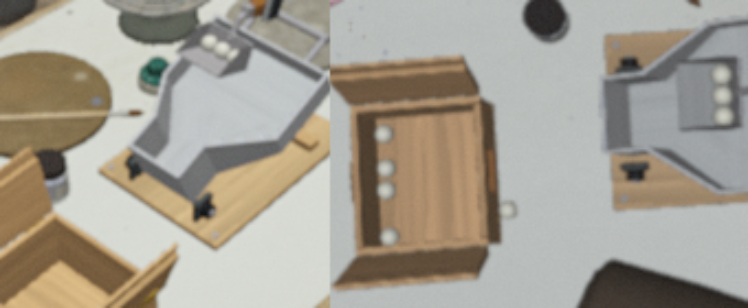

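All three are in the scoop, four lie in the bin, and the stray is still at the bin wall. Now I'll dump these three the same way as before.

Request:
move_arm(
  slide=[
    [0.01,-0.002,-0.02],
    [0.035,-0.007,-0.02],
    [0.065,-0.013,-0.01],
    [0.1,-0.02,0],
    [0.135,-0.027,0.02],
    [0.17,-0.034,0.03],
    [0.205,-0.041,0.045],
    [0.235,-0.047,0.055],
    [0.26,-0.052,0.062],
    [0.278,-0.055,0.066],
    [0.287,-0.057,0.068],
    [0.287,-0.057,0.068],
  ],
  rot=[
    [0,0,0],
    [0,0,0],
    [0,0,0],
    [0,0,0],
    [0,0,0],
    [0,0,0],
    [0,0,0],
    [0,0,0],
    [0,0,-0.5],
    [0.4,0,-1.1],
    [0.4,0,-1.1],
    [0.4,0,-1.1],
  ],
  fingers=[255,255,255,255,255,255,255,255,255,255,255,255],
)

```text
time: 24.62
tcp_pos: [0.4542, 0.2826, 0.2292]
ee_rot: [-0.13, 0.666, 0.725, 0.118]
force: [0.2, 0.8, -2.4]
opening: 0.014
finger_force: 107.9
```

```bash
cat > dump.py <<'E'
from look import *
W=[]
for z in (.19,.155,.12,.118): W.append(scoop_tcp((.4485,.405,z),94.7,-19))
for i in range(1,9):
    f=i/8; W.append(scoop_tcp((.4485,.405,.118-.03*f),94.7,-19+50*f))
plan(W)
E
python3 dump.py
```

```text
t 24.6167 p [0.4542 0.2826 0.2292] ypl [ 94.81 -20.19   0.13] open 0.014 F [ 0.2  0.8 -2.4]
slide [-0.011, 0.004, 0.027] rot [-0.2, -1.2, 0.1]
slide [-0.023, 0.005, 0.06] rot [-0.2, -1.2, 0.1]
slide [-0.035, 0.005, 0.093] rot [-0.2, -1.2, 0.1]
slide [-0.035, 0.005, 0.095] rot [-0.2, -1.2, 0.1]
slide [-0.03, 0.005, 0.086] rot [-0.2, -7.4, 0.1]
slide [-0.024, 0.005, 0.079] rot [-0.2, -13.7, 0.1]
slide [-0.017, 0.005, 0.072] rot [-0.1, -19.9, 0.1]
slide [-0.008, 0.005, 0.066] rot [-0.1, -26.2, 0.1]
slide [0.001, 0.005, 0.062] rot [-0.1, -32.4, 0.1]
slide [0.012, 0.005, 0.058] rot [-0.1, -38.7, 0.2]
slide [0.023, 0.005, 0.056] rot [-0.1, -44.9, 0.2]
slide [0.034, 0.005, 0.056] rot [-0.1, -51.2, 0.2]
```

Request:
move_arm(
  slide=[
    [-0.011,0.004,0.027],
    [-0.023,0.005,0.06],
    [-0.035,0.005,0.093],
    [-0.035,0.005,0.095],
    [-0.03,0.005,0.086],
    [-0.024,0.005,0.079],
    [-0.017,0.005,0.072],
    [-0.008,0.005,0.066],
    [0.001,0.005,0.062],
    [0.012,0.005,0.058],
    [0.023,0.005,0.056],
    [0.034,0.005,0.056],
  ],
  rot=[
    [0,-1.2,0],
    [0,-1.2,0],
    [0,-1.2,0],
    [0,-1.2,0],
    [0,-7.4,0],
    [0,-13.7,0],
    [0,-19.9,0],
    [0,-26.2,0],
    [0,-32.4,0],
    [0,-38.7,0],
    [0,-44.9,0],
    [0,-51.2,0],
  ],
  fingers=[255,255,255,255,255,255,255,255,255,255,255,255],
)

```text
time: 25.62
tcp_pos: [0.457, 0.3324, 0.1922]
ee_rot: [0.2, 0.654, 0.707, -0.181]
force: [0.5, 0.3, -1.6]
opening: 0.0138
finger_force: 107.9
```

Request:
move_arm(
  slide=[
    [0,0,0],
    [0.004,0,0],
    [0.008,0,0],
    [0.008,0,0],
    [0.008,0,0],
    [0.008,0,0],
    [0,0,-0.03],
    [-0.02,0,-0.06],
    [-0.04,0,-0.09],
    [-0.06,0,-0.12],
    [-0.08,0,-0.15],
    [-0.08,0,-0.15],
  ],
  rot=[
    [0,0,0],
    [0,-6,0],
    [0,-12,0],
    [0,-12,0],
    [0,-12,0],
    [0,-12,0],
    [0,-6,0],
    [0,0,0],
    [0,6,0],
    [0,12,0],
    [0,19,0],
    [0,25,0],
  ],
  fingers=[255,255,255,255,255,255,255,255,255,255,255,255],
)

```text
time: 26.62
tcp_pos: [0.457, 0.3405, 0.3685]
ee_rot: [0.038, 0.677, 0.734, -0.026]
force: [0.4, 0.1, -0.9]
opening: 0.014
finger_force: 107.9
```

```bash
python3 - <<'E'
from look import *
im=viewer.get_image("scene"); balls(im,"scene",.39)
plan([scoop_tcp((.4215,.215,.12),94.7,0),scoop_tcp((.418,.26,.004),94.7,3)])
E
```

```text
t 26.7167 p [0.4561 0.3384 0.3631] ypl [94.42  5.61 -0.36] open 0.0143 F [ 0.1 -1.1 -1.4]
slide [-0.213, -0.045, 0.215] rot [0.3, 5.6, -0.3]
slide [-0.155, -0.045, 0.32] rot [0.3, 2.6, -0.3]
```

Seven balls should now be in the bin. Next is the stray one: I'll push the scoop under it against the bin's wall.

```bash
python3 - <<'E'
from look import *
im=viewer.get_image("top"); balls(im,"top",.39)
plan([scoop_tcp((.4170,.262,.16),94.7,12)])
E
```

```text
ball 0.64 [190. 265.] trayxyz [0.148 0.1   0.056] world [0.411 0.325 0.019]
t 26.8167 p [0.4556 0.3394 0.3595] ypl [94.55  6.09 -0.01] open 0.0142 F [ 1.5  1.4 -2.1]
slide [-0.16, -0.044, 0.145] rot [-0.0, -5.9, -0.1]
```

Request:
move_arm(
  slide=[
    [-0.03,-0.005,0],
    [-0.07,-0.015,0],
    [-0.11,-0.03,0.02],
    [-0.14,-0.04,0.05],
    [-0.16,-0.044,0.085],
    [-0.16,-0.044,0.12],
    [-0.16,-0.044,0.145],
    [-0.16,-0.044,0.145],
    [-0.16,-0.044,0.145],
  ],
  rot=[
    [0,0,0],
    [0,-3,0],
    [0,-5.9,0],
    [0,-5.9,0],
    [0,-5.9,0],
    [0,-5.9,0],
    [0,-5.9,0],
    [0,-5.9,0],
    [0,-5.9,0],
  ],
  fingers=[255,255,255,255,255,255,255,255,255],
)

```text
time: 27.57
tcp_pos: [0.4256, 0.1638, 0.2307]
ee_rot: [0.076, 0.673, 0.732, -0.073]
force: [0.7, 1.0, -0.8]
opening: 0.0143
finger_force: 107.9
```

```bash
python3 - <<'E'
from look import *
im=viewer.get_image("top"); save(im,"t13.png"); balls(im,"top",.39)
b=viewer.get_image("scene"); save(b,"s13.png"); balls(b,"scene",.39)
S=cloud(b,viewer.regions_of("scene","scoop")[0]["mask"]); S=S[S[:,2]>.14]; print(np.percentile(S,[1,50,99],axis=0))
f=S[S[:,1]>.245]; print("lip",f.min(0),f.max(0))
plan([scoop_tcp((.4170,.262,.16),94.7,12),scoop_tcp((.4170,.262,.003),94.7,12),scoop_tcp((.411,.333,.003),94.7,12)])
cv2.imwrite("pics/v13.png",cv2.resize(np.hstack([b["pixels"][180:320,170:320,::-1],im["pixels"][180:320,150:300,::-1]]),None,fx=2.5,fy=2.5))
E
```

```text
ball 0.63 [139. 235.] trayxyz [0.261 0.011 0.11 ] world [0.492 0.455 0.026]
ball 0.55 [145. 252.] trayxyz [0.256 0.058 0.107] world [0.445 0.446 0.026]
ball 0.4 [137. 254.] trayxyz [0.275 0.067 0.118] world [0.435 0.467 0.028]
ball 0.4 [136. 279.] trayxyz [0.274 0.122 0.114] world [0.38  0.461 0.025]
[[0.3822 0.1826 0.1599]
 [0.4226 0.2289 0.1746]
 [0.4591 0.2676 0.2564]]
lip [0.3807 0.2451 0.1553] [0.4598 0.27   0.1955]
t 27.8167 p [0.4264 0.1643 0.2327] ypl [94.73 11.89 -0.08] open 0.0144 F [-0.7  0.  -1.3]
slide [-0.002, -0.001, 0.001] rot [0.1, -0.1, 0.0]
slide [0.03, -0.002, 0.155] rot [0.1, -0.1, 0.0]
slide [0.1, -0.002, 0.14] rot [0.1, -0.1, 0.0]
```

View pics/v13.png

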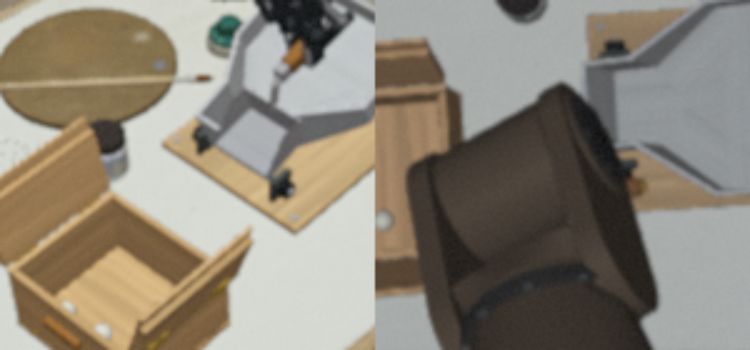

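Request:
move_arm(
  slide=[
    [0.006,-0.002,0.03],
    [0.014,-0.002,0.07],
    [0.021,-0.002,0.11],
    [0.026,-0.002,0.135],
    [0.03,-0.002,0.153],
    [0.03,-0.002,0.153],
    [0.03,-0.002,0.153],
  ],
  rot=[
    [0,0,0],
    [0,0,0],
    [0,0,0],
    [0,0,0],
    [0,0,0],
    [0,0,0],
    [0,0,0],
  ],
  fingers=[255,255,255,255,255,255,255],
)

```text
time: 28.4
tcp_pos: [0.4243, 0.1616, 0.0759]
ee_rot: [0.076, 0.674, 0.732, -0.071]
force: [0.2, 1.2, -1.4]
opening: 0.0143
finger_force: 108.0
```

```bash
python3 - <<'E'
from look import *
b=viewer.get_image("scene"); save(b,"s14.png"); balls(b,"scene",.39)
S=cloud(b,viewer.regions_of("scene","scoop")[0]["mask"]); S=S[S[:,1]>.19]; print(np.percentile(S,[1,50,99],axis=0)); f=S[S[:,1]>.255]; print(np.median(f,0))
plan([scoop_tcp((.4170,.262,.002),94.7,12),scoop_tcp((.4115,.329,.002),94.7,12)])
im=viewer.get_image("top"); balls(im,"top",.39)
E
```

```text
[[0.3804 0.1929 0.0033]
 [0.4179 0.2234 0.0206]
 [0.4586 0.2633 0.0996]]
[0.4002 0.259  0.0089]
t 28.55 p [0.4247 0.1617 0.0771] ypl [94.69 11.87 -0.11] open 0.0139 F [ 0.3  0.5 -1.5]
slide [0.001, 0.001, 0.003] rot [0.1, -0.1, -0.0]
slide [0.067, 0.001, -0.011] rot [0.1, -0.1, -0.0]
ball 0.51 [133. 228.] trayxyz [ 0.278 -0.003  0.116] world [0.505 0.473 0.026]
ball 0.51 [155. 268.] trayxyz [0.233 0.099 0.1  ] world [0.406 0.42  0.028]
ball 0.49 [142. 234.] trayxyz [0.261 0.01  0.109] world [0.493 0.455 0.026]
ball 0.44 [143. 251.] trayxyz [0.255 0.058 0.108] world [0.445 0.446 0.027]
```

Request:
move_arm(
  slide=[
    [0.001,0.001,0.003],
    [0.008,0.001,0.002],
    [0.016,0.001,0],
    [0.024,0.001,-0.001],
    [0.032,0.001,-0.003],
    [0.04,0.001,-0.005],
    [0.047,0.001,-0.007],
    [0.053,0.001,-0.008],
    [0.058,0.001,-0.009],
    [0.063,0.001,-0.01],
    [0.067,0.001,-0.011],
    [0.067,0.001,-0.011],
  ],
  rot=[
    [0,0,0],
    [0,0,0],
    [0,0,0],
    [0,0,0],
    [0,0,0],
    [0,0,0],
    [0,0,0],
    [0,0,0],
    [0,0,0],
    [0,0,0],
    [0,0,0],
    [0,0,0],
  ],
  fingers=[255,255,255,255,255,255,255,255,255,255,255,255],
)

```text
time: 29.65
tcp_pos: [0.4194, 0.2298, 0.0724]
ee_rot: [0.076, 0.674, 0.732, -0.07]
force: [1.0, 0.2, -0.8]
opening: 0.0141
finger_force: 108.1
```

```bash
python3 - <<'E'
from look import *
s=bot.observe(); R0=Rq(s["ee_rot"])*R.from_euler("x",180,degrees=True).inv(); lip=np.array(s["tcp_pos"])+R0.apply([.113,0,-(GZ-.019)]); print("lip",lip)
W=[]
for i in range(1,9):
    a=i*4; W.append(scoop_tcp((lip[0],lip[1]-.0003*i,lip[2]+.001*i+max(0,.058*np.sin(np.radians(a-12)))),94.7,12-a))
plan(W)
im=viewer.get_image("scene"); save(im,"s15.png"); balls(im,"scene",.39)
E
```

```text
lip [0.4111 0.3298 0.0006]
t 29.65 p [0.4194 0.2298 0.0724] ypl [94.72 11.88  0.03] open 0.0141 F [ 1.   0.2 -0.8]
slide [-0.004, -0.0, 0.007] rot [-0.0, 3.9, 0.0]
slide [-0.007, -0.0, 0.014] rot [-0.0, 7.9, 0.0]
slide [-0.009, -0.0, 0.022] rot [-0.0, 11.9, 0.0]
slide [-0.012, -0.0, 0.025] rot [-0.0, 15.9, 0.0]
slide [-0.014, -0.0, 0.029] rot [-0.0, 19.9, 0.0]
slide [-0.016, -0.0, 0.033] rot [-0.0, 23.9, 0.0]
slide [-0.017, -0.0, 0.037] rot [-0.0, 27.9, 0.0]
slide [-0.017, -0.0, 0.04] rot [-0.0, 31.9, 0.0]
```

Request:
move_arm(
  slide=[
    [0.003,0,0],
    [0.004,0,0],
    [0,0,0.006],
    [-0.003,0,0.013],
    [-0.006,0,0.02],
    [-0.009,0,0.024],
    [-0.011,0,0.027],
    [-0.013,0,0.03],
    [-0.014,0,0.034],
    [-0.015,0,0.036],
    [-0.015,0,0.036],
    [-0.015,0,0.036],
  ],
  rot=[
    [0,0,0],
    [0,0,0],
    [0,3.9,0],
    [0,7.9,0],
    [0,11.9,0],
    [0,15.9,0],
    [0,19.9,0],
    [0,23.9,0],
    [0,27.9,0],
    [0,31.9,0],
    [0,31.9,0],
    [0,31.9,0],
  ],
  fingers=[255,255,255,255,255,255,255,255,255,255,255,255],
)

```text
time: 30.75
tcp_pos: [0.4167, 0.2068, 0.0401]
ee_rot: [-0.132, 0.667, 0.724, 0.116]
force: [-22.5, -2.2, 11.3]
opening: 0.0145
finger_force: 115.5
```

Request:
move_arm(
  slide=[
    [-0.02,0,-0.02],
    [-0.04,0,-0.05],
    [-0.06,0,-0.09],
    [-0.07,0,-0.13],
    [-0.08,0,-0.17],
    [-0.08,0,-0.18],
    [-0.08,0,-0.18],
  ],
  rot=[
    [0,0,0],
    [0,0,0],
    [0,0,0],
    [0,0,0],
    [0,0,0],
    [0,0,0],
    [0,0,0],
  ],
  fingers=[255,255,255,255,255,255,255],
)

```text
time: 31.33
tcp_pos: [0.4338, 0.0692, 0.1846]
ee_rot: [-0.125, 0.668, 0.724, 0.119]
force: [0.9, -0.2, -1.8]
opening: 0.0142
finger_force: 115.0
```

```bash
python3 - <<'E'
from look import *
plan([scoop_tcp((.4485,.40,.22),94.7,-19)])
im=viewer.get_image("scene"); save(im,"s16.png"); balls(im,"scene",.39)
b=viewer.get_image("top"); save(b,"t16.png"); balls(b,"top",.39)
cv2.imwrite("pics/v16.png",cv2.resize(np.hstack([im["pixels"][160:300,170:320,::-1],b["pixels"][180:320,120:300,::-1]]),None,fx=2.3,fy=2.3))
E
```

```text
t 31.3333 p [0.4338 0.0692 0.1846] ypl [ 94.65 -19.9   -0.29] open 0.0142 F [ 0.9 -0.2 -1.8]
slide [0.209, 0.041, 0.027] rot [0.3, -0.9, -0.1]
ball 0.41 [295. 218.] trayxyz [-0.073  0.099  0.137] world [0.422 0.152 0.178]
ball 0.63 [134. 228.] trayxyz [ 0.277 -0.004  0.116] world [0.505 0.473 0.027]
ball 0.56 [141. 238.] trayxyz [0.261 0.01  0.109] world [0.492 0.455 0.026]
ball 0.55 [135. 281.] trayxyz [0.273 0.125 0.115] world [0.378 0.461 0.027]
ball 0.54 [253. 253.] trayxyz [-0.075  0.095  0.137] world [0.426 0.15  0.179]
ball 0.44 [152. 269.] trayxyz [0.234 0.099 0.098] world [0.406 0.42  0.025]
ball 0.4 [134. 248.] trayxyz [0.275 0.041 0.117] world [0.461 0.469 0.028]
ball 0.39 [136. 254.] trayxyz [0.276 0.067 0.117] world [0.435 0.468 0.027]
```

View pics/v16.png

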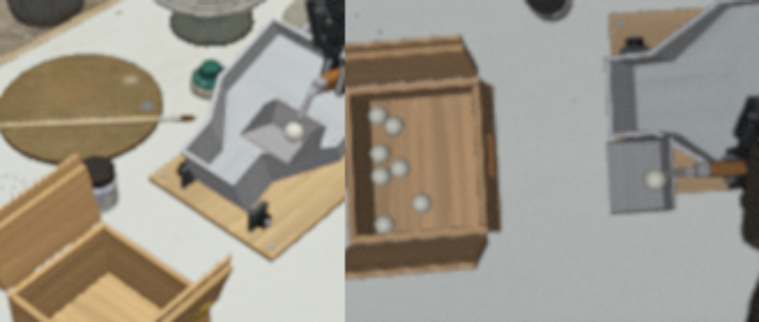

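Seven balls are in the bin and the last one is in the scoop at crop (655,180). One more dump should do it.

Request:
move_arm(
  slide=[
    [0.01,0,-0.02],
    [0.03,0.003,-0.03],
    [0.055,0.01,-0.03],
    [0.085,0.016,-0.02],
    [0.115,0.022,-0.01],
    [0.145,0.028,0],
    [0.17,0.034,0.01],
    [0.19,0.038,0.02],
    [0.203,0.041,0.025],
    [0.209,0.041,0.027],
    [0.209,0.041,0.027],
  ],
  rot=[
    [0,0,0],
    [0,0,0],
    [0,0,0],
    [0,0,0],
    [0,0,0],
    [0,0,0],
    [0,0,0],
    [0,0,0],
    [0,0,0],
    [0,0,0],
    [0,0,0],
  ],
  fingers=[255,255,255,255,255,255,255,255,255,255,255],
)

```text
time: 32.45
tcp_pos: [0.4555, 0.2804, 0.2268]
ee_rot: [-0.129, 0.667, 0.725, 0.116]
force: [-0.2, -0.7, -1.9]
opening: 0.0141
finger_force: 114.9
```

```bash
python3 dump.py
```

```text
t 32.45 p [0.4555 0.2804 0.2268] ypl [ 94.77 -19.98   0.21] open 0.0141 F [-0.2 -0.7 -1.9]
slide [-0.007, 0.003, 0.026] rot [-0.2, -1.0, 0.1]
slide [-0.019, 0.003, 0.059] rot [-0.2, -1.0, 0.1]
slide [-0.031, 0.004, 0.091] rot [-0.2, -1.0, 0.1]
slide [-0.032, 0.004, 0.093] rot [-0.2, -1.0, 0.1]
slide [-0.027, 0.004, 0.085] rot [-0.2, -7.2, 0.1]
slide [-0.021, 0.004, 0.077] rot [-0.2, -13.5, 0.1]
slide [-0.013, 0.003, 0.071] rot [-0.2, -19.7, 0.1]
slide [-0.005, 0.003, 0.065] rot [-0.2, -26.0, 0.1]
slide [0.005, 0.003, 0.06] rot [-0.2, -32.2, 0.1]
slide [0.015, 0.003, 0.057] rot [-0.2, -38.5, 0.1]
slide [0.026, 0.003, 0.055] rot [-0.2, -44.7, 0.2]
slide [0.037, 0.003, 0.054] rot [-0.2, -51.0, 0.2]
```

Request:
move_arm(
  slide=[
    [-0.007,0.003,0.026],
    [-0.019,0.003,0.059],
    [-0.031,0.003,0.091],
    [-0.032,0.003,0.093],
    [-0.027,0.003,0.085],
    [-0.021,0.003,0.077],
    [-0.013,0.003,0.071],
    [-0.005,0.003,0.065],
    [0.005,0.003,0.06],
    [0.015,0.003,0.057],
    [0.026,0.003,0.055],
    [0.037,0.003,0.054],
  ],
  rot=[
    [0,-1,0],
    [0,-1,0],
    [0,-1,0],
    [0,-1,0],
    [0,-7.2,0],
    [0,-13.5,0],
    [0,-19.7,0],
    [0,-26,0],
    [0,-32.2,0],
    [0,-38.5,0],
    [0,-44.7,0],
    [0,-51,0],
  ],
  fingers=[255,255,255,255,255,255,255,255,255,255,255,255],
)

```text
time: 33.45
tcp_pos: [0.4557, 0.3323, 0.1931]
ee_rot: [0.2, 0.654, 0.707, -0.182]
force: [-0.4, -0.6, -1.4]
opening: 0.0141
finger_force: 114.9
```

Request:
move_arm(
  slide=[
    [0,0,0],
    [0.004,0,0],
    [0.008,0,0],
    [0.008,0,0],
    [0.008,0,0],
    [0.008,0,0],
    [0,0,-0.03],
    [-0.02,0,-0.06],
    [-0.04,0,-0.09],
    [-0.06,0,-0.12],
    [-0.08,0,-0.15],
    [-0.08,0,-0.15],
  ],
  rot=[
    [0,0,0],
    [0,-6,0],
    [0,-12,0],
    [0,-12,0],
    [0,-12,0],
    [0,-12,0],
    [0,-6,0],
    [0,0,0],
    [0,6,0],
    [0,12,0],
    [0,19,0],
    [0,25,0],
  ],
  fingers=[255,255,255,255,255,255,255,255,255,255,255,255],
)

```text
time: 34.45
tcp_pos: [0.4559, 0.3405, 0.3695]
ee_rot: [0.038, 0.677, 0.734, -0.026]
force: [0.6, -0.2, -1.7]
opening: 0.0142
finger_force: 114.9
```

```bash
python3 - <<'E'
from look import *
plan([(.45,.10,.33,60,0),(.577,-.205,.31,-11.7,0)])
im=viewer.get_image("scene"); save(im,"s17.png"); balls(im,"scene",.39)
E
```

```text
t 34.45 p [0.4559 0.3405 0.3695] ypl [94.57  5.22 -0.78] open 0.0142 F [ 0.6 -0.2 -1.7]
slide [-0.235, -0.026, 0.061] rot [2.3, 4.8, 34.6]
slide [-0.546, 0.076, 0.111] rot [5.4, 2.9, 106.2]
```

Request:
move_arm(
  slide=[
    [-0.03,0.004,0.005],
    [-0.07,0.01,0.01],
    [-0.11,0.015,0.02],
    [-0.15,0.02,0.03],
    [-0.19,0.026,0.04],
    [-0.23,0.032,0.05],
    [-0.27,0.038,0.055],
    [-0.31,0.043,0.06],
    [-0.35,0.05,0.07],
    [-0.39,0.055,0.08],
    [-0.43,0.06,0.09],
    [-0.47,0.065,0.095],
  ],
  rot=[
    [1,4,6],
    [2,5,13],
    [2,5,20],
    [2,5,27],
    [2.3,4.8,34],
    [2.6,4.5,41],
    [3,4.3,48],
    [3.5,4,55],
    [3.8,3.8,62],
    [4.1,3.6,69],
    [4.4,3.4,76],
    [4.7,3.2,83],
  ],
  fingers=[255,255,255,255,255,255,255,255,255,255,255,255],
)

```text
time: 35.55
tcp_pos: [0.5573, -0.1317, 0.3128]
ee_rot: [0.008, 0.995, 0.097, -0.014]
force: [0.1, -0.6, -2.1]
opening: 0.0141
finger_force: 114.7
```

```bash
python3 - <<'E'
from look import *
plan([(.577,-.205,.25,-11.7,0),(.577,-.205,.063,-11.7,0)])
im=viewer.get_image("top"); balls(im,"top",.39)
E
```

```text
t 35.55 p [ 0.5573 -0.1317  0.3128] ypl [11.17  1.66 -0.78] open 0.0141 F [ 0.1 -0.6 -2.1]
slide [0.007, 0.075, 0.064] rot [1.1, 1.5, 22.9]
slide [0.012, 0.072, 0.251] rot [1.1, 1.5, 22.9]
ball 0.64 [133. 229.] trayxyz [ 0.277 -0.001  0.117] world [0.503 0.473 0.027]
ball 0.59 [137. 280.] trayxyz [0.273 0.125 0.114] world [0.378 0.461 0.025]
ball 0.45 [135. 238.] trayxyz [0.276 0.02  0.116] world [0.481 0.471 0.027]
ball 0.42 [134. 249.] trayxyz [0.276 0.054 0.117] world [0.448 0.469 0.028]
ball 0.41 [145. 253.] trayxyz [0.255 0.058 0.109] world [0.445 0.446 0.028]
ball 0.39 [137. 262.] trayxyz [0.273 0.086 0.115] world [0.416 0.464 0.027]
ball 0.37 [143. 233.] trayxyz [0.261 0.009 0.107] world [0.494 0.454 0.024]
```

Request:
move_arm(
  slide=[
    [0.003,0.035,0.01],
    [0.006,0.07,0.03],
    [0.007,0.075,0.06],
    [0.008,0.075,0.09],
    [0.009,0.074,0.13],
    [0.01,0.073,0.17],
    [0.011,0.073,0.205],
    [0.012,0.072,0.225],
    [0.012,0.072,0.24],
    [0.012,0.072,0.247],
    [0.012,0.072,0.247],
  ],
  rot=[
    [0.5,0.7,6],
    [1.1,1.5,12],
    [1.1,1.5,18],
    [1.1,1.5,22.9],
    [1.1,1.5,22.9],
    [1.1,1.5,22.9],
    [1.1,1.5,22.9],
    [1.1,1.5,22.9],
    [1.1,1.5,22.9],
    [1.1,1.5,22.9],
    [1.1,1.5,22.9],
  ],
  fingers=[255,255,255,255,255,255,255,255,255,255,255],
)

```text
time: 36.57
tcp_pos: [0.5781, -0.2015, 0.0666]
ee_rot: [-0.001, 0.995, -0.098, 0.0]
force: [0.6, -0.0, -1.4]
opening: 0.0142
finger_force: 114.9
```

```bash
python3 - <<'E'
from look import *
plan([(.577,-.205,.061,-11.7,0)])
b=viewer.get_image("scene"); S=cloud(b,viewer.regions_of("scene","scoop")[0]["mask"]); print(np.percentile(S,[1,50,99],axis=0)); f=S[(S[:,2]<.025)&(S[:,0]>.6)]; print(len(f),f.min(0),f.max(0)); 
if len(f)>10: print(np.linalg.lstsq(np.c_[f[:,:2],np.ones(len(f))],f[:,2],rcond=None)[0])
E
```

```text
t 36.5667 p [ 0.5781 -0.2015  0.0666] ypl [-11.29  -0.01   0.1 ] open 0.0142 F [ 0.6 -0.  -1.4]
slide [-0.0, 0.004, 0.006] rot [-0.1, -0.0, 0.4]
[[ 0.561  -0.2643  0.0092]
 [ 0.6389 -0.2032  0.0315]
 [ 0.6927 -0.1302  0.1316]]
63 [ 0.6284 -0.2735  0.0084] [ 0.6946 -0.1753  0.0247]
[-0.1206  0.0135  0.1019]
```

Request:
move_arm(
  slide=[
    [0,0.002,0.002],
    [0,0.002,0.004],
    [0,0.002,0.0055],
    [0,0.002,0.0055],
    [0,0.002,0.0055],
  ],
  rot=[
    [0,0,0],
    [0,0,0],
    [0,0,0],
    [0,0,0],
    [0,0,0],
  ],
  fingers=[255,255,255,255,255],
)

```text
time: 37.08
tcp_pos: [0.5789, -0.2042, 0.0631]
ee_rot: [-0.0, 0.995, -0.099, 0.002]
force: [0.0, 0.0, -0.7]
opening: 0.0141
finger_force: 114.9
```

Request:
move_arm(
  slide=[
    [0,0,0],
    [0,0,0],
    [0,0,0],
    [0,0,0],
    [0,0,0],
    [0,0,-0.01],
    [0,0,-0.04],
    [0,0,-0.08],
    [0,0,-0.12],
    [0,0,-0.16],
    [0,0,-0.2],
    [0,0,-0.2],
  ],
  rot=[
    [0,0,0],
    [0,0,0],
    [0,0,0],
    [0,0,0],
    [0,0,0],
    [0,0,0],
    [0,0,0],
    [0,0,0],
    [0,0,0],
    [0,0,0],
    [0,0,0],
    [0,0,0],
  ],
  fingers=[200,170,140,110,110,110,110,110,110,110,110,110],
)

```text
time: 38.08
tcp_pos: [0.5798, -0.205, 0.2718]
ee_rot: [0.002, 0.995, -0.099, 0.008]
force: [1.0, 0.5, -0.2]
opening: 0.0489
finger_force: 0.0
```

```bash
python3 - <<'E'
from look import *
T=.387
h=tray(-.282,.03,T); print(h)
plan([(h[0],h[1],.27,3.4),(h[0],h[1],h[2]-.017,3.4)])
b=viewer.get_image("scene"); S=cloud(b,viewer.regions_of("scene","scoop")[0]["mask"]); S=S[S[:,2]<.12]; print(np.percentile(S,[1,50,99],axis=0))
E
```

```text
[ 0.5344 -0.0765  0.1582]
t 38.0833 p [ 0.5798 -0.205   0.2718] ypl [-11.32  -0.93  -0.09] open 0.0489 F [ 1.   0.5 -0.2]
slide [-0.07, -0.117, 0.0] rot [0.2, -0.9, -14.7]
slide [-0.072, -0.117, 0.129] rot [0.2, -0.9, -14.7]
[[ 0.5263 -0.2734  0.0089]
 [ 0.6063 -0.2212  0.0389]
 [ 0.6632 -0.192   0.0904]]
```

Request:
move_arm(
  slide=[
    [-0.03,-0.05,0],
    [-0.06,-0.09,0],
    [-0.07,-0.117,0],
    [-0.07,-0.117,0],
    [-0.07,-0.117,0],
    [-0.07,-0.117,0.04],
    [-0.071,-0.117,0.08],
    [-0.072,-0.117,0.11],
    [-0.072,-0.117,0.129],
    [-0.072,-0.117,0.129],
    [-0.072,-0.117,0.129],
  ],
  rot=[
    [0,0,-7],
    [0,-0.9,-14],
    [0,-0.9,-14.7],
    [0,-0.9,-14.7],
    [0,-0.9,-14.7],
    [0,-0.9,-14.7],
    [0,-0.9,-14.7],
    [0,-0.9,-14.7],
    [0,-0.9,-14.7],
    [0,-0.9,-14.7],
    [0,-0.9,-14.7],
  ],
  fingers=[110,110,110,110,110,110,110,110,110,110,110],
)

```text
time: 39.1
tcp_pos: [0.5309, -0.076, 0.1328]
ee_rot: [-0.001, 1.0, 0.029, -0.007]
force: [0.6, -0.5, 1.1]
opening: 0.0485
finger_force: 0.0
```

Request:
move_arm(
  slide=[
    [0,0,0],
    [0,0,0],
    [0,0,0],
    [0,0,0],
    [0,0,0],
    [0,0,0],
    [0,0,0],
    [0,0,0],
  ],
  rot=[
    [0,0,0],
    [0,0,0],
    [0,0,0],
    [0,0,0],
    [0,0,0],
    [0,0,0],
    [0,0,0],
    [0,0,0],
  ],
  fingers=[255,255,255,255,255,255,255,255],
  squeeze=60,
)

```text
time: 39.77
tcp_pos: [0.532, -0.0788, 0.1359]
ee_rot: [0.002, 1.0, 0.03, -0.004]
force: [-5.5, -27.1, 7.5]
opening: 0.0101
finger_force: 58.6
```

```bash
python3 -c "
from plan import *
p=np.array(bot.observe()['tcp_pos']); d=p-tray(-.282,.03,.387); print(d)
plan([tuple(tray(-.282,.03,t)+d)+(3.4,) for t in .387-np.arange(1,12)*.387/11])"
```

```text
[-0.00235121 -0.00234606 -0.02227554]
t 39.7667 p [ 0.532  -0.0788  0.1359] ypl [ 3.4   0.41 -0.2 ] open 0.0101 F [ -5.5 -27.1   7.5]
slide [0.0, 0.005, 0.009] rot [0.2, 0.4, -0.0]
slide [0.0, 0.009, 0.018] rot [0.2, 0.4, -0.0]
slide [0.0, 0.013, 0.027] rot [0.2, 0.4, -0.0]
slide [0.0, 0.016, 0.036] rot [0.2, 0.4, -0.0]
slide [0.0, 0.019, 0.046] rot [0.2, 0.4, -0.0]
slide [0.0, 0.022, 0.055] rot [0.2, 0.4, -0.0]
slide [0.0, 0.025, 0.065] rot [0.2, 0.4, -0.0]
slide [0.001, 0.027, 0.075] rot [0.2, 0.4, -0.0]
slide [0.001, 0.029, 0.085] rot [0.2, 0.4, -0.0]
slide [0.001, 0.031, 0.094] rot [0.2, 0.4, -0.0]
slide [0.001, 0.032, 0.104] rot [0.2, 0.4, -0.0]
```

Request:
move_arm(
  slide=[
    [0,0.006,0.009],
    [0,0.011,0.018],
    [0,0.015,0.027],
    [0,0.018,0.036],
    [0,0.021,0.046],
    [0,0.024,0.055],
    [0,0.027,0.065],
    [0.001,0.029,0.075],
    [0.001,0.031,0.085],
    [0.001,0.033,0.094],
    [0.001,0.034,0.103],
    [0.001,0.034,0.105],
  ],
  rot=[
    [0,0,0],
    [0,0,0],
    [0,0,0],
    [0,0,0],
    [0,0,0],
    [0,0,0],
    [0,0,0],
    [0,0,0],
    [0,0,0],
    [0,0,0],
    [0,0,0],
    [0,0,0],
  ],
  fingers=[255,255,255,255,255,255,255,255,255,255,255,255],
)

```text
time: 40.77
tcp_pos: [0.5346, -0.1075, 0.0322]
ee_rot: [-0.001, 1.0, 0.029, -0.003]
force: [-7.9, 24.9, 71.1]
opening: 0.0099
finger_force: 75.4
```

Request:
move_arm(
  slide=[
    [0,0,0.002],
    [0,0,0.002],
  ],
  rot=[
    [0,0,0],
    [0,0,0],
  ],
  fingers=[255,255],
)

```text
time: 40.93
tcp_pos: [0.5346, -0.1075, 0.0322]
ee_rot: [-0.001, 1.0, 0.03, -0.002]
force: [-8.3, 22.6, 67.3]
opening: 0.0099
finger_force: 75.3
```

Request:
move_arm(
  slide=[
    [0,0,-0.004],
    [0,0,-0.004],
    [0,0,-0.004],
    [0,0,-0.004],
    [0,0,-0.004],
    [0,0,-0.04],
    [0,0,-0.08],
    [0,0,-0.12],
    [0,0,-0.16],
    [0,0,-0.2],
    [0,0,-0.24],
    [0,0,-0.28],
  ],
  rot=[
    [0,0,0],
    [0,0,0],
    [0,0,0],
    [0,0,0],
    [0,0,0],
    [0,0,0],
    [0,0,0],
    [0,0,0],
    [0,0,0],
    [0,0,0],
    [0,0,0],
    [0,0,0],
  ],
  fingers=[200,160,110,110,110,110,110,110,110,110,110,110],
)

```text
time: 41.93
tcp_pos: [0.5355, -0.1095, 0.3084]
ee_rot: [-0.001, 1.0, 0.029, -0.006]
force: [0.7, -0.6, 0.2]
opening: 0.0487
finger_force: 0.0
```

```bash
cat >> plan.py <<'E'
BC=np.array([.4485,.414,0]);BX=np.array([.9966,.0819,0]);BY=np.array([-.0819,.9966,0])
def binp(x,y,z): return tuple(BC+x*BX+y*BY+[0,0,z])+(4.7,)
def reb(th,r=.07): 
    c,s=np.cos(th),np.sin(th); return binp(-.085+r*c-.012*s-.011,0,.09+r*s+.012*c)
def fla(th,r=.07):
    c,s=np.cos(th),np.sin(th); return binp(.085-r*c+.012*s+.011,0,.09+r*s+.012*c)
E
python3 - <<'E'
from look import *
im=viewer.get_image("top"); save(im,"t18.png"); print(tilt(im)[0]); balls(im,"top",0)
L=cloud(im,viewer.regions_of("top","leaf_rebated")[0]["mask"]); t=L[L[:,2]>.165]; print(np.median(t,0))
L=cloud(im,viewer.regions_of("top","leaf_flanged")[0]["mask"]); t=L[L[:,2]>.165]; print(np.median(t,0))
plan([(.45,.25,.33,4.7),binp(-.155,0,.33),binp(-.155,0,.15)])
print(reb(1.9))
E
```

```text
0.0010567677054556554
ball 0.56 [136. 238.] trayxyz [0.301 0.02  0.001] world [0.482 0.472 0.025]
ball 0.54 [132. 227.] trayxyz [ 0.3   -0.004  0.003] world [0.505 0.473 0.027]
ball 0.54 [136. 278.] trayxyz [0.296 0.124 0.003] world [0.379 0.461 0.027]
ball 0.53 [137. 263.] trayxyz [0.297 0.086 0.002] world [0.416 0.464 0.026]
ball 0.49 [151. 267.] trayxyz [0.255 0.099 0.002] world [0.406 0.422 0.026]
ball 0.41 [136. 250.] trayxyz [0.299 0.053 0.004] world [0.449 0.468 0.028]
ball 0.36 [142. 250.] trayxyz [0.278 0.058 0.002] world [0.445 0.447 0.026]
[0.3353 0.4067 0.1735]
[0.5638 0.4197 0.1723]
t 42.1333 p [ 0.5359 -0.1096  0.3068] ypl [3.35 0.58 0.11] open 0.0486 F [ 0.3 -0.3 -1. ]
slide [-0.065, -0.364, -0.022] rot [-0.1, 0.6, -1.3]
slide [-0.212, -0.524, -0.02] rot [-0.1, 0.6, -1.3]
slide [-0.21, -0.524, 0.16] rot [-0.1, 0.6, -1.3]
(np.float64(0.31895608122779695), np.float64(0.4033541571869923), np.float64(0.152361531335757), 4.7)
```

The tray is level and all 8 balls are in the bin. Now for the rebated leaf.

Request:
move_arm(
  slide=[
    [-0.007,-0.04,-0.02],
    [-0.015,-0.08,-0.022],
    [-0.022,-0.12,-0.022],
    [-0.03,-0.16,-0.022],
    [-0.037,-0.2,-0.022],
    [-0.044,-0.24,-0.022],
    [-0.051,-0.28,-0.022],
    [-0.058,-0.32,-0.022],
    [-0.07,-0.36,-0.022],
    [-0.1,-0.39,-0.022],
    [-0.13,-0.42,-0.022],
    [-0.16,-0.45,-0.022],
  ],
  rot=[
    [0,0.6,-1.3],
    [0,0.6,-1.3],
    [0,0.6,-1.3],
    [0,0.6,-1.3],
    [0,0.6,-1.3],
    [0,0.6,-1.3],
    [0,0.6,-1.3],
    [0,0.6,-1.3],
    [0,0.6,-1.3],
    [0,0.6,-1.3],
    [0,0.6,-1.3],
    [0,0.6,-1.3],
  ],
  fingers=[255,255,255,255,255,255,255,255,255,255,255,255],
)

```text
time: 43.13
tcp_pos: [0.3499, 0.3296, 0.3291]
ee_rot: [-0.0, 0.999, 0.041, -0.002]
force: [0.8, 0.7, 0.8]
opening: -0.0001
finger_force: 0.0
```

```bash
python3 - <<'E'
from look import *
plan([binp(-.155,0,.33),binp(-.155,0,.15)])
E
```

```text
t 43.1333 p [0.3499 0.3296 0.3291] ypl [4.65 0.24 0.02] open -0.0001 F [0.8 0.7 0.8]
slide [-0.05, -0.076, -0.001] rot [-0.0, 0.2, -0.0]
slide [-0.049, -0.076, 0.179] rot [-0.0, 0.2, -0.0]
```

Request:
move_arm(
  slide=[
    [-0.025,-0.04,0],
    [-0.05,-0.076,0],
    [-0.05,-0.076,0],
    [-0.05,-0.076,0.04],
    [-0.05,-0.076,0.08],
    [-0.05,-0.076,0.12],
    [-0.05,-0.076,0.155],
    [-0.05,-0.076,0.179],
    [-0.05,-0.076,0.179],
    [-0.05,-0.076,0.179],
  ],
  rot=[
    [0,0,0],
    [0,0,0],
    [0,0,0],
    [0,0,0],
    [0,0,0],
    [0,0,0],
    [0,0,0],
    [0,0,0],
    [0,0,0],
    [0,0,0],
  ],
  fingers=[255,255,255,255,255,255,255,255,255,255],
)

```text
time: 43.97
tcp_pos: [0.2953, 0.4001, 0.1512]
ee_rot: [0.0, 0.999, 0.041, -0.002]
force: [-0.6, 0.7, 0.7]
opening: -0.0002
finger_force: 0.0
```

```bash
python3 - <<'E'
from look import *
plan([reb(t) for t in np.linspace(1.9,0,21)])
E
```

```text
t 43.9667 p [0.2953 0.4001 0.1512] ypl [ 4.65  0.23 -0.03] open -0.0002 F [-0.6  0.7  0.7]
slide [0.024, -0.001, -0.001] rot [0.0, 0.2, -0.1]
slide [0.03, -0.001, -0.004] rot [0.0, 0.2, -0.1]
slide [0.036, -0.001, -0.007] rot [0.0, 0.2, -0.1]
slide [0.043, -0.001, -0.008] rot [0.0, 0.2, -0.1]
slide [0.049, -0.001, -0.01] rot [0.0, 0.2, -0.1]
slide [0.056, -0.001, -0.01] rot [0.0, 0.2, -0.1]
slide [0.063, -0.001, -0.01] rot [0.0, 0.2, -0.1]
slide [0.07, -0.001, -0.009] rot [0.0, 0.2, -0.1]
slide [0.076, -0.001, -0.008] rot [0.0, 0.2, -0.1]
slide [0.083, -0.001, -0.006] rot [0.0, 0.2, -0.1]
slide [0.089, -0.001, -0.003] rot [0.0, 0.2, -0.1]
slide [0.095, -0.001, 0.0] rot [0.0, 0.2, -0.1]
slide [0.1, -0.001, 0.004] rot [0.0, 0.2, -0.1]
slide [0.106, -0.001, 0.008] rot [0.0, 0.2, -0.1]
slide [0.11, -0.001, 0.013] rot [0.0, 0.2, -0.1]
slide [0.115, -0.001, 0.018] rot [0.0, 0.2, -0.1]
slide [0.118, -0.001, 0.024] rot [0.0, 0.2, -0.1]
slide [0.122, -0.001, 0.029] rot [0.0, 0.2, -0.1]
slide [0.124, -0.001, 0.036] rot [0.0, 0.2, -0.1]
slide [0.127, -0.001, 0.042] rot [0.0, 0.2, -0.1]
slide [0.128, -0.001, 0.049] rot [0.0, 0.2, -0.1]
```

Request:
move_arm(
  slide=[
    [0.012,0,-0.001],
    [0.024,0,-0.001],
    [0.036,0,-0.006],
    [0.043,0,-0.008],
    [0.049,0,-0.01],
    [0.056,0,-0.01],
    [0.063,0,-0.01],
    [0.07,0,-0.009],
    [0.076,0,-0.008],
    [0.083,0,-0.006],
    [0.089,0,-0.003],
    [0.095,0,0],
  ],
  rot=[
    [0,0,0],
    [0,0,0],
    [0,0,0],
    [0,0,0],
    [0,0,0],
    [0,0,0],
    [0,0,0],
    [0,0,0],
    [0,0,0],
    [0,0,0],
    [0,0,0],
    [0,0,0],
  ],
  fingers=[255,255,255,255,255,255,255,255,255,255,255,255],
)

```text
time: 44.97
tcp_pos: [0.391, 0.4087, 0.1522]
ee_rot: [-0.001, 0.999, 0.041, -0.0]
force: [-0.9, 0.2, -0.4]
opening: -0.0001
finger_force: 0.5
```

Request:
move_arm(
  slide=[
    [0.005,0,0.004],
    [0.011,0,0.008],
    [0.015,0,0.013],
    [0.02,0,0.018],
    [0.023,0,0.024],
    [0.027,0,0.029],
    [0.029,0,0.036],
    [0.032,0,0.042],
    [0.033,0,0.047],
    [0.033,0,0.049],
    [0.033,0,0.049],
    [0.033,0,0.049],
  ],
  rot=[
    [0,0,0],
    [0,0,0],
    [0,0,0],
    [0,0,0],
    [0,0,0],
    [0,0,0],
    [0,0,0],
    [0,0,0],
    [0,0,0],
    [0,0,0],
    [0,0,0],
    [0,0,0],
  ],
  fingers=[255,255,255,255,255,255,255,255,255,255,255,255],
)

```text
time: 45.97
tcp_pos: [0.423, 0.4114, 0.1035]
ee_rot: [-0.001, 0.999, 0.041, -0.0]
force: [-0.4, 0.5, 0.4]
opening: -0.0003
finger_force: 0.0
```

Request:
move_arm(
  slide=[
    [0,0,0.001],
    [0,0,0.002],
    [0,0,0.002],
  ],
  rot=[
    [0,0,0],
    [0,0,0],
    [0,0,0],
  ],
  fingers=[255,255,255],
)

```text
time: 46.22
tcp_pos: [0.4232, 0.4115, 0.102]
ee_rot: [-0.001, 0.999, 0.041, -0.0]
force: [-0.1, -0.7, 2.6]
opening: 0.0005
finger_force: 1.3
```

```bash
python3 - <<'E'
from look import *
plan([binp(-.03,0,.30),binp(.155,0,.30),binp(.155,0,.15)])
im=viewer.get_image("scene"); save(im,"s19.png")
L=cloud(im,viewer.regions_of("scene","leaf_rebated")[0]["mask"]); d=L-BC; x=d@BX; print(len(L)); 
for lo in np.arange(-.1,.02,.02):
    m=(x>lo)&(x<lo+.02); print(round(lo,2),m.sum(),np.median(L[m,2]) if m.any() else 0)
E
```

```text
t 46.2167 p [0.4232 0.4115 0.102 ] ypl [4.67 0.   0.16] open 0.0005 F [-0.1 -0.7  2.6]
slide [-0.005, -0.001, -0.198] rot [-0.2, 0.0, -0.0]
slide [0.18, -0.001, -0.198] rot [-0.2, 0.0, -0.0]
slide [0.18, -0.001, -0.048] rot [-0.2, 0.0, -0.0]
1744
-0.1 307 0.10067404029685822
-0.08 403 0.10270009379348055
-0.06 398 0.10286304180083794
-0.04 371 0.10283410297105955
-0.02 211 0.10098873957071497
0.0 45 0.09442641030222765
```

Rebated leaf is flat (tongue at 0.0944). Now the flanged leaf.

Request:
move_arm(
  slide=[
    [0,0,0.001],
    [-0.005,0,-0.03],
    [-0.005,0,-0.07],
    [-0.005,0,-0.11],
    [-0.005,0,-0.15],
    [0.01,0,-0.19],
    [0.05,0,-0.198],
    [0.09,0,-0.198],
    [0.13,0,-0.198],
    [0.165,0,-0.198],
    [0.18,0,-0.198],
    [0.18,0,-0.198],
  ],
  rot=[
    [0,0,0],
    [0,0,0],
    [0,0,0],
    [0,0,0],
    [0,0,0],
    [0,0,0],
    [0,0,0],
    [0,0,0],
    [0,0,0],
    [0,0,0],
    [0,0,0],
    [0,0,0],
  ],
  fingers=[255,255,255,255,255,255,255,255,255,255,255,255],
)

```text
time: 47.32
tcp_pos: [0.6056, 0.4248, 0.2975]
ee_rot: [-0.001, 0.999, 0.04, -0.001]
force: [-0.8, 0.2, 0.1]
opening: -0.0002
finger_force: 0.0
```

Request:
move_arm(
  slide=[
    [0,0,0.03],
    [0,0,0.07],
    [0,0,0.11],
    [0,0,0.14],
    [0,0,0.15],
    [0,0,0.15],
  ],
  rot=[
    [0,0,0],
    [0,0,0],
    [0,0,0],
    [0,0,0],
    [0,0,0],
    [0,0,0],
  ],
  fingers=[255,255,255,255,255,255],
)

```text
time: 47.82
tcp_pos: [0.6013, 0.4256, 0.147]
ee_rot: [-0.0, 0.999, 0.041, -0.002]
force: [0.2, 0.5, 0.4]
opening: -0.0001
finger_force: 0.0
```

```bash
python3 - <<'E'
from look import *
plan([fla(t) for t in np.linspace(1.9,0,21)])
im=viewer.get_image("scene"); L=cloud(im,viewer.regions_of("scene","leaf_rebated")[0]["mask"]); d=L-BC; x=d@BX
m=(x>-.03)&(x<-.016); print(np.median(L[m,2]))
E
```

```text
t 47.8167 p [0.6013 0.4256 0.147 ] ypl [4.68 0.27 0.03] open -0.0001 F [0.2 0.5 0.4]
slide [-0.023, -0.001, -0.005] rot [-0.0, 0.3, -0.0]
slide [-0.029, -0.001, -0.008] rot [-0.0, 0.3, -0.0]
slide [-0.036, -0.001, -0.011] rot [-0.0, 0.3, -0.0]
slide [-0.042, -0.001, -0.012] rot [-0.0, 0.3, -0.0]
slide [-0.049, -0.001, -0.013] rot [-0.0, 0.3, -0.0]
slide [-0.056, -0.001, -0.014] rot [-0.0, 0.3, -0.0]
slide [-0.062, -0.001, -0.014] rot [-0.0, 0.3, -0.0]
slide [-0.069, -0.001, -0.013] rot [-0.0, 0.3, -0.0]
slide [-0.076, -0.001, -0.011] rot [-0.0, 0.3, -0.0]
slide [-0.082, -0.001, -0.009] rot [-0.0, 0.3, -0.0]
slide [-0.088, -0.001, -0.007] rot [-0.0, 0.3, -0.0]
slide [-0.094, -0.001, -0.003] rot [-0.0, 0.3, -0.0]
slide [-0.1, -0.001, 0.001] rot [-0.0, 0.3, -0.0]
slide [-0.105, -0.001, 0.005] rot [-0.0, 0.3, -0.0]
slide [-0.11, -0.001, 0.01] rot [-0.0, 0.3, -0.0]
slide [-0.114, -0.001, 0.015] rot [-0.0, 0.3, -0.0]
slide [-0.118, -0.001, 0.02] rot [-0.0, 0.3, -0.0]
slide [-0.121, -0.001, 0.026] rot [-0.0, 0.3, -0.0]
slide [-0.124, -0.001, 0.033] rot [-0.0, 0.3, -0.0]
slide [-0.126, -0.001, 0.039] rot [-0.0, 0.3, -0.0]
slide [-0.127, -0.001, 0.046] rot [-0.0, 0.3, -0.0]
0.10262956671498658
```

Request:
move_arm(
  slide=[
    [-0.012,0,-0.003],
    [-0.023,0,-0.005],
    [-0.036,0,-0.01],
    [-0.042,0,-0.012],
    [-0.049,0,-0.013],
    [-0.056,0,-0.014],
    [-0.062,0,-0.014],
    [-0.069,0,-0.013],
    [-0.076,0,-0.011],
    [-0.082,0,-0.009],
    [-0.088,0,-0.007],
    [-0.094,0,-0.003],
  ],
  rot=[
    [0,0,0],
    [0,0,0],
    [0,0,0],
    [0,0,0],
    [0,0,0],
    [0,0,0],
    [0,0,0],
    [0,0,0],
    [0,0,0],
    [0,0,0],
    [0,0,0],
    [0,0,0],
  ],
  fingers=[255,255,255,255,255,255,255,255,255,255,255,255],
)

```text
time: 48.92
tcp_pos: [0.5084, 0.4182, 0.1523]
ee_rot: [-0.001, 0.999, 0.041, -0.0]
force: [1.1, 0.0, 2.5]
opening: 0.0004
finger_force: 0.7
```

Request:
move_arm(
  slide=[
    [-0.006,0,0.004],
    [-0.011,0,0.008],
    [-0.016,0,0.013],
    [-0.02,0,0.018],
    [-0.024,0,0.023],
    [-0.027,0,0.029],
    [-0.03,0,0.035],
    [-0.032,0,0.041],
    [-0.033,0,0.046],
    [-0.033,0,0.048],
    [-0.033,0,0.05],
    [-0.033,0,0.05],
  ],
  rot=[
    [0,0,0],
    [0,0,0],
    [0,0,0],
    [0,0,0],
    [0,0,0],
    [0,0,0],
    [0,0,0],
    [0,0,0],
    [0,0,0],
    [0,0,0],
    [0,0,0],
    [0,0,0],
  ],
  fingers=[255,255,255,255,255,255,255,255,255,255,255,255],
)

```text
time: 49.92
tcp_pos: [0.4761, 0.4157, 0.1023]
ee_rot: [-0.001, 0.999, 0.041, -0.0]
force: [-0.0, -0.7, -0.8]
opening: -0.0003
finger_force: 0.0
```

Request:
move_arm(
  slide=[
    [0,0,0.001],
    [0,0,0.002],
    [0,0,0.002],
  ],
  rot=[
    [0,0,0],
    [0,0,0],
    [0,0,0],
  ],
  fingers=[255,255,255],
)

```text
time: 50.17
tcp_pos: [0.4763, 0.4158, 0.1019]
ee_rot: [-0.002, 0.999, 0.041, 0.0]
force: [-3.9, -2.4, 11.0]
opening: 0.0001
finger_force: 5.8
```

Request:
move_arm(
  slide=[
    [0,0,-0.02],
    [0,0,-0.06],
    [0,0,-0.1],
    [0,0,-0.14],
    [0,0,-0.18],
    [0,0.04,-0.2],
    [0,0.08,-0.2],
    [0,0.12,-0.2],
    [0,0.16,-0.2],
    [0,0.16,-0.2],
  ],
  rot=[
    [0,0,0],
    [0,0,0],
    [0,0,0],
    [0,0,0],
    [0,0,0],
    [0,0,0],
    [0,0,0],
    [0,0,0],
    [0,0,0],
    [0,0,0],
  ],
  fingers=[255,255,255,255,255,255,255,255,255,255],
)

```text
time: 51.0
tcp_pos: [0.4896, 0.2507, 0.3007]
ee_rot: [-0.001, 0.999, 0.039, 0.0]
force: [0.3, 0.0, 0.3]
opening: -0.0001
finger_force: 0.0
```

```bash
python3 - <<'E'
from look import *
im=viewer.get_image("scene"); save(im,"s20.png"); b=viewer.get_image("top"); save(b,"t20.png"); print(bot.observe()["tcp_pos"])
for c,I in (("scene",im),("top",b)):
    v,u=np.mgrid[0:420,0:560]; P=pts(I,np.stack([u.ravel(),v.ravel()],1)); d=P-BC; x=d@BX; y=d@BY
    for lo in np.arange(-.08,.08,.02):
        m=(x>lo)&(x<lo+.02)&(abs(y)<.06)&(P[:,2]<.2)&(P[:,2]>.05); print(c,round(lo,2),m.sum(),np.median(P[m,2]).round(4) if m.any() else 0)
    S=cloud(I,viewer.regions_of(c,"scoop")[0]["mask"]); print(np.percentile(S,[1,50,99],axis=0))
    f=S[(S[:,2]<.02)&(S[:,2]>.008)]; print("bowl floor",f.mean(0),np.linalg.lstsq(np.c_[f[:,:2],np.ones(len(f))],f[:,2],rcond=None)[0])
print(tilt(b)[0])
cv2.imwrite("pics/v20.png",cv2.resize(np.vstack([im["pixels"][130:340,140:400,::-1],b["pixels"][130:310,140:400,::-1]]),None,fx=1.5,fy=1.5))
E
```

```text
[0.4896 0.2546 0.3006]
scene -0.08 313 0.1032
scene -0.06 305 0.1029
scene -0.04 299 0.1026
scene -0.02 297 0.1026
scene 0.0 280 0.1028
scene 0.02 282 0.1032
scene 0.04 279 0.1032
scene 0.06 262 0.1035
[[ 0.5241 -0.2729  0.0091]
 [ 0.6095 -0.2173  0.0354]
 [ 0.6641 -0.1904  0.0914]]
bowl floor [ 0.6356 -0.2362  0.0144] [-0.0524  0.0171  0.0518]
top -0.08 195 0.102
top -0.06 177 0.1015
top -0.04 161 0.1017
top -0.02 161 0.1009
top 0.0 178 0.102
top 0.02 121 0.1016
top 0.04 111 0.1018
top 0.06 96 0.1025
[[ 0.5299 -0.2716  0.0065]
 [ 0.6306 -0.2277  0.0162]
 [ 0.6702 -0.1957  0.0906]]
bowl floor [ 0.6452 -0.2384  0.013 ] [ 0.0057 -0.0002  0.0093]
0.0006886226766070919
```

View pics/v20.png

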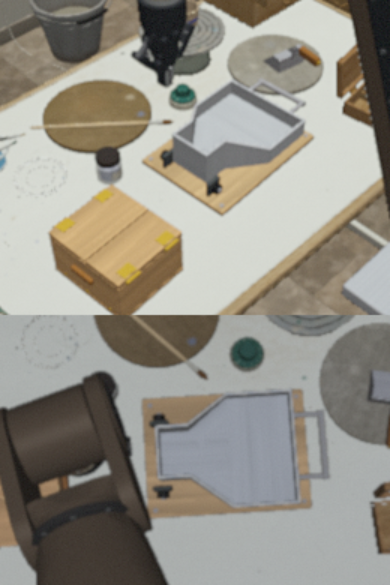

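The bin is shut flat (top about 0.102 m across both leaves). The tray is level and empty, and the scoop lies upright on the bat. Handing in.

```bash
python3 -c "
from plant import bot
print(bot.sign_off())"
```

```text
the job is handed in; nothing more can be done
None
```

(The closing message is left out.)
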